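# Load tag holders into the slotted track of a laser marker and clamp the row

### The arm

A 6-joint arm with a two-finger parallel gripper is mounted at the origin on the work surface. World frame = base frame: x ahead of the robot, y to its left, z up, the work surface at z = 0. Lengths are in m, angles in rad, forces in N, time in s.
With the tool pointing down it reaches from about 0.4 to 0.925 m from the base axis. Payload 3.4 kg.
Tool frame: the origin (TCP) lies on the front face of the gripper's body, between the roots of the fingers; the fingertips stand 73 mm ahead of it and the grasp point (between the pads) lies 54 mm ahead of it; z points along the fingers, y is the direction in which the jaws open and shut (so a half turn about z gives the same grasp; the last joint's range is limited). The gripper opens to 85 mm and grips with 20 to 120 N. Pads are 22 mm wide; open, the fingers measure 114 mm over their backs; the gripper's body (76 mm by 85 mm) begins 54 mm behind the grasp point. The pads swing forward as they close: fully open they stand 13 mm farther back than shut.
Start: joints at [1.246, 0.307, 1.506, -0, 1.328, -0.073], TCP at [0.143, 0.557, 0.304] pointing down, gripper open.
Joint ranges: [-3.12, 3.12], [-1.05, 2.28], [0.14, 2.33], [-1.42, 4.57], [0.1, 2.73], [-2.68, 2.68]. Speed limits (rad/s): [2.57, 2.57, 3.14, 3.14, 3.14, 3.14].

### API

Orientations are given as [roll, pitch, yaw] about the fixed x, y, z axes, in that order (R = Rz(yaw) Ry(pitch) Rx(roll)).
In Python, from cell import manip, cams gives the robot as it stands.
- The arm moves only by the shell command python3 -m creep 'ROWS' [FORCE]. ROWS is JSON, a list of rows, each a list of 3 entries, a list of its own where there are three numbers: the shift along the world's x, y, z in mm, then the turn, a rotation vector about the world's x, y, z in degrees, then the closure, from 0 (fully open) to 1 (shut). A call has 1 to 12 rows; each row is the pose to reach, as a shift and turn from the pose commanded when the call began; what a row does not reach only later rows make up. A row lasts 1/10 s, in which the tool goes at most 50 mm and 8.59 degrees, less where a joint would pass 70% of its speed; a pose out of reach is approached as far as the arm can. A call with a gripper value outside its range is refused whole. The fingers move at their own pace and stop on an object; FORCE is the grip in N (left out, the last holds). Time passes only in rows, so rows that repeat a pose let the fingers close. It gives the time, the measured TCP pose, the force and the opening at its end, in the units of the state.
- manip.read_state(): the state, without advancing time (a new reading comes with each control period).
- cams.grab_frame(name): name is "scene" or "side" or "wrist"; returns a dict with "frame" (420x560x3 uint8, blue, green, red), "z_map" (420x560 float32, m along the optical axis (not along the pixel's ray), 0 where there is no reading), "fx", "fy", "cx", "cy" (pixels), "k1" (the pictures are not rectified: a ray, as slopes to the right and down, at radius r is drawn at 1 + k1 r^2 times it, then the intrinsics apply), "cam_to_world" (4x4, takes a point from camera to world coordinates); the wrist camera has in their place "tool_from_camera" (4x4, takes a point from camera to tool coordinates, whose origin is the TCP and whose axes are the flange's). Camera axes: x right, y up, looking along -z (the intrinsics and any distortion apply to the point x, -y, -z); pixel columns grow to the right and rows downward; lengths in m; the calibration is good to about 2 mm. A picture is of the moment at which its call begins: read the wrist's pose just before it.
- manip.hand_in(): hands the job in, once; it reports no verdict.
The state is a dict: "t": time; "joints": joint angles; "joint_vel": joint speeds; "joint_efforts": joint torques, N m; "tcp_pos": TCP position; "eef_rot": TCP orientation; "wrist_force": force on the tool from outside, world axes, zero at the start; "torque": the same for the moment, N m; "finger_gap": finger opening in m.
Only numpy, scipy, OpenCV 4.12 (cv2) and the standard library are available. Lean on these libraries where they do the work, as an engineer would, in place of code of your own. Each camera call takes 0.05 s, during which the arm holds its last target.

### The job

Get the tag holders ready for the laser: wind the handwheel back until the red jaw is clear of the track's open window, then lower every holder that stands on the bench into the window and slide its foot along the slot, under the lips, toward the yellow stop. When all of them are under the lips, wind the handwheel until the red jaw clamps the row tight against the yellow stop. Leave the copper offcut, the screwdriver and the small pot alone.

Things in the scene. Friction and masses are not known exactly. Their poses are not given: they have to be found in the camera images.
- track: Aluminium track, 100 x 396 mm, fixed; origin on its underside. Slot along its y: yellow stop at +y, blue gearbox (top z 52 mm) and handwheel at -y. Channel floor z 10 mm, 62 mm wide; side walls 14 mm thick, y -62 to 186 mm, top z 29 mm. Lips (z 21 to 29 mm) overhang it from y 30 to 186 mm, leaving a 22 mm slot. Window: open above, y -32 to 30 mm.
- stop: Yellow end stop, 90 x 20 mm, 44 mm high, fixed across the +y end of the track; origin at the bottom centre of the face that the first holder meets (y 186 mm on the track, at the channel floor).
- window (a point): centre of the open window, on the channel floor (track y 1 mm, z 10 mm).
- stop_face (a point): point on the channel floor at the stop's face, in the middle of the slot; the same place as the stop's origin.
- jaw: Red clamping jaw on a steel foot that slides along the slot toward the stop, 58 x 30 x 49 mm; origin at the middle of its pushing face, at the channel floor. Right back, its face is at track y -32 mm, at the window's edge; it starts forward of that, over the window, and is moved by the wheel only, 40 mm for each turn.
- wheel (a joint): Angle of the handwheel in rad, 0 with the jaw right back, growing clockwise seen from above, which moves the jaw toward the stop (6.37 mm per rad; range 0 to 25). Aluminium disc of 54 mm radius on a vertical axis, top at z 63 mm; it stays where it is left.
- wheel_axis (a point): point on the handwheel's vertical axis, at the height of knob_grip (z 88 mm over the bench).
- knob_grip (a point): grip point on the handwheel's upright black knob, 42 mm from the wheel's axis; the knob is 16 mm in diameter and 42 mm tall (z 64 to 106 mm over the bench), this point is 24 mm above its lower end. The knob turns freely on its own pin, so that the gripper can keep its yaw while going round.
- holder1: Tag holder with a copper tag on top, 52 mm tall, 180 g: orange foot 56 x 34 x 8 mm (x, y, height), neck 14 mm wide in x (z 8 to 22 mm), aluminium head 30 x 31 mm (x, y) from z 22 to 50 mm, gripped across its x. Origin: centre of the foot's underside, z up; half a turn makes no difference. Its x goes across the track. May be absent.
- holder2: Tag holder with a brass tag on top, 52 mm tall, 180 g: orange foot 56 x 34 x 8 mm (x, y, height), neck 14 mm wide in x (z 8 to 22 mm), aluminium head 30 x 31 mm (x, y) from z 22 to 50 mm, gripped across its x. Origin: centre of the foot's underside, z up; half a turn makes no difference. Its x goes across the track. May be absent.
- holder3: Tag holder with a bare steel tag on top, 52 mm tall, 180 g: orange foot 56 x 34 x 8 mm (x, y, height), neck 14 mm wide in x (z 8 to 22 mm), aluminium head 30 x 31 mm (x, y) from z 22 to 50 mm, gripped across its x. Origin: centre of the foot's underside, z up; half a turn makes no difference. Its x goes across the track. May be absent.
- holder4: Tag holder with a green plastic tag on top, 52 mm tall, 180 g: orange foot 56 x 34 x 8 mm (x, y, height), neck 14 mm wide in x (z 8 to 22 mm), aluminium head 30 x 31 mm (x, y) from z 22 to 50 mm, gripped across its x. Origin: centre of the foot's underside, z up; half a turn makes no difference. Its x goes across the track. May be absent.
- offcut: copper offcut plate, 60 x 90 x 4 mm, lying on the bench, origin under its centre; leave alone.
- screwdriver: screwdriver lying on the bench, origin under its middle; leave alone.
- pot: small lidded pot, 56 mm in diameter, 60 mm tall, origin under its centre; leave alone.

How it is judged:
By the outcome, as a careful person would: the job done as asked, in the order asked, and still so for the second after the job is handed in, with the robot touching nothing.
Of holder1, holder2, holder3, holder4 only 3 to 4 are there at a start; the rules pass over those that are not, and their reading is None.
At some moment in a run one of holder1, holder2, holder3, holder4 may be knocked a few centimetres aside while the robot is not near it.
It also fails if it takes over 192 s, if anything falls off the work surface, if the arm or the gripper's body presses on something with over 40 N, if the wrist force passes 120 N, or if a joint passes its speed limit or range.

## Working session

There is one attempt and no reset: what is moved stays moved. The work goes in short steps, Python scripts to look and compute and a shell command to move; the robot and the scene stay as the last step left them, time stands still between calls to the robot, and variables do not carry over. Pictures are saved under pics/ and viewed, and the job is handed in when it is done.

```bash
ls; mkdir -p pics; python3 - <<'E'
from cell import manip, cams
import cv2,numpy as np
s=manip.read_state();print(s)
for n in ["scene","side","wrist"]:
    g=cams.grab_frame(n);cv2.imwrite(f"pics/a_{n}.png",g["frame"])
    np.save(f"pics/a_{n}.npy",g,allow_pickle=True)
    print({k:(v.tolist() if hasattr(v,'tolist') else v) for k,v in g.items() if k not in("frame","z_map")})
E
```

```text
pics
{'t': 0.0, 'joints': array([ 1.24648679e+00,  3.07544413e-01,  1.50767189e+00, -2.35959097e-05,
        1.32837574e+00, -7.35052733e-02]), 'joint_vel': array([-0.00044379, -0.0012655 , -0.00079758,  0.00206401, -0.00030916,
        0.00181107]), 'joint_efforts': array([-8.31906127e-04, -4.57555497e+01, -2.51917487e+01, -2.56124167e-04,
        1.33986765e-02, -4.19556699e-06]), 'tcp_pos': array([0.14256438, 0.55648315, 0.30299782]), 'eef_rot': array([-3.13959698e+00, -1.24000325e-04,  2.89079396e+00]), 'wrist_force': array([-0.19379738, -0.27877121, -0.04652095]), 'torque': array([ 0.00427745, -0.03449314,  0.01182918]), 'finger_gap': 0.085450440523565}
{'fx': 499.0823603351713, 'fy': 499.0823603351713, 'cx': 267.73265052448886, 'cy': 209.49665175290355, 'k1': -0.18609542388523004, 'cam_to_world': [[-0.2838670806483997, -0.5721026080893808, 0.7694920963476385, 1.4407194490999389], [0.9586195738585269, -0.15121969491090992, 0.2412076211199549, 0.35734959087798707], [-0.021633149087714985, 0.8061210887257445, 0.5913550517008956, 0.7266475820520132], [0.0, 0.0, 0.0, 1.0]]}
{'fx': 4
[... 161 characters left out ...]
0.30465413521327933, -0.46617713380646625, 0.2085167077288382], [-0.5568572990341689, -0.46444784185970883, 0.6886204692747879, 0.7171308505711153], [-0.0067238901636848805, 0.8315491928258409, 0.5554104151091865, 0.6117683752305424], [0.0, 0.0, 0.0, 1.0]]}
{'fx': 310.24019513487315, 'fy': 310.24019513487315, 'cx': 283.76126065242977, 'cy': 208.20390273056114, 'k1': 0.005242792589563872, 'tool_from_camera': [[0.00018676071506192586, 0.9575415364368007, 0.2882952845932168, 0.07348734955651885], [0.9999998543527095, -0.0003248164676777079, 0.0004310322724659059, -0.00099853253330906], [0.0005063743604205705, 0.2882951621038947, -0.9575414576364274, -0.06889612152302171], [0.0, 0.0, 0.0, 1.0]]}
```

View pics/a_scene.png

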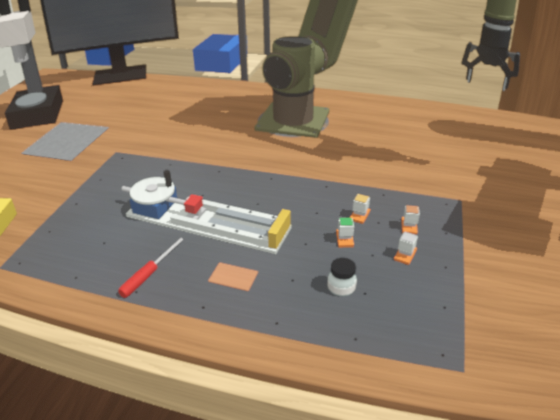

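View pics/a_side.png

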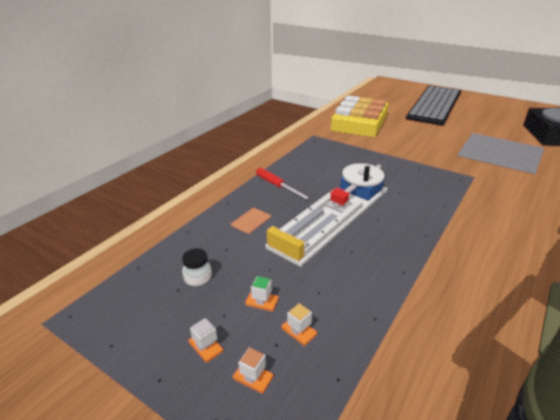

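View pics/a_wrist.png

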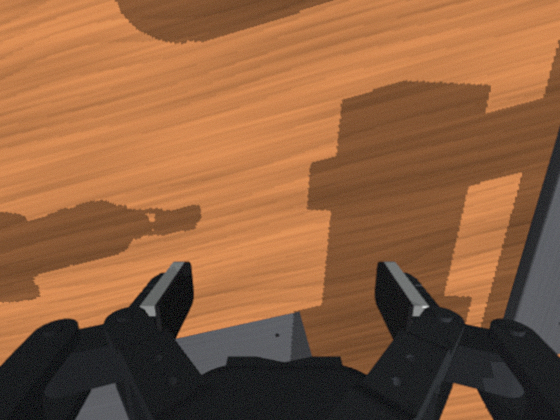

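```bash
cat > h.py <<'E'
from cell import manip, cams
import cv2,numpy as np
from scipy.spatial.transform import Rotation as R
def grab(n):
    s=manip.read_state()
    g=cams.grab_frame(n)
    if n=="wrist":
        T=np.eye(4);T[:3,:3]=R.from_euler('xyz',s['eef_rot']).as_matrix();T[:3,3]=s['tcp_pos']
        g['cam_to_world']=T@np.array(g['tool_from_camera'])
    return g
def rays(g,px):
    px=np.asarray(px,float).reshape(-1,1,2)
    K=np.array([[g['fx'],0,g['cx']],[0,g['fy'],g['cy']],[0,0,1.]])
    u=cv2.undistortPoints(px,K,np.array([g['k1'],0,0,0,0.]))[:,0]
    d=np.c_[u[:,0],-u[:,1],-np.ones(len(u))]
    T=np.array(g['cam_to_world']);return T[:3,3],d@T[:3,:3].T
def onz(g,px,z):
    o,d=rays(g,px);return o+d*((z-o[2])/d[:,2])[:,None]
def cloud(g):
    h,w=g['z_map'].shape
    v,u=np.mgrid[:h,:w];o,d=rays(g,np.c_[u.ravel(),v.ravel()])
    P=o+d*g['z_map'].reshape(-1,1)
    P[g['z_map'].ravel()==0]=np.nan
    return P.reshape(h,w,3)
def proj(g,P):
    T=np.linalg.inv(np.array(g['cam_to_world']));P=np.atleast_2d(P)@T[:3,:3].T+T[:3,3]
    a=np.c_[P[:,0]/-P[:,2],-P[:,1]/-P[:,2]];r2=(a**2).sum(1,keepdims=True)
    a=a*(1+g['k1']*r2);return np.c_[a[:,0]*g['fx']+g['cx'],a[:,1]*g['fy']+g['cy']]
def hsv(g):return cv2.cvtColor(g['frame'],cv2.COLOR_BGR2HSV)
def rect(g,m,z,ctr=False):
    "min-area rectangle of a mask cast on plane z: centre, sizes, angle of long side (deg)"
    c,_=cv2.findContours(m.astype(np.uint8),cv2.RETR_EXTERNAL,cv2.CHAIN_APPROX_NONE)
    out=[]
    for k in c:
        a=cv2.contourArea(k)
        if a<25: continue
        P=onz(g,k[:,0],z)[:,:2]
        (cx,cy),(w,h),an=cv2.minAreaRect((P*1000).astype(np.float32))
        if h>w: w,h,an=h,w,an+90
        out.append((a,k[:,0].mean(0).round(),np.round([cx,cy,w,h,(an+90)%180-90],1)))
    return out
E
python3 - <<'E'
from h import *
for n in ["scene","side"]:
    g=np.load(f"pics/a_{n}.npy",allow_pickle=True).item()
    H,S,V=cv2.split(hsv(g));P=cloud(g)
    print(n)
    for nm,m,z in [("yellow",(H>18)&(H<30)&(S>150)&(V>100),.054),("red",((H<4)|(H>176))&(S>190)&(V>90),.059),
       ("orange",(H>5)&(H<14)&(S>215)&(V>150),.008),("black",(V<25),.1),("green",(H>50)&(H<80)&(S>120),.052)]:
        for o in rect(g,m,z):
            px=o[1].astype(int)
            if nm=="yellow": 
                pass
            p=P[px[1],px[0]]
            if 0<p[0]<1.1 and abs(p[1])<.8: print(nm,o[0],o[1],o[2],(p*1000).round(0))
E
python3 - <<'E'
import cv2
for n,b in [("scene",(120,150,300,250)),("side",(260,150,400,270))]:
    f=cv2.imread(f"pics/a_{n}.png")[b[1]:b[3],b[0]:b[2]]
    cv2.imwrite(f"pics/a_{n}_z.png",cv2.resize(f,None,fx=4,fy=4,interpolation=cv2.INTER_CUBIC))
E
```

```text
scene
yellow 127.5 [280. 231.] [626.7 126.8 113.5  26.3  -5.1] [620. 127.  42.]
yellow 260.5 [  6. 217.] [ 752.3 -518.3  134.3   38.3   41.2] [ 724. -561.   22.]
green 35.0 [346. 221.] [558.2 260.6  19.7  18.2 -75.2] [563. 262.  54.]
side
yellow 606.0 [285. 243.] [587.4 141.  111.7  50.9  -5.9] [593. 129.  41.]
yellow 886.0 [361. 122.] [ 754.6 -594.7  327.5  174.   -78. ] [ 729. -555.   48.]
red 126.5 [339. 196.] [568.8 -76.8  50.3  38.9 -88.9] [572. -82.  56.]
red 116.0 [269. 177.] [769.7 -60.4 100.   23.  -14.9] [ 806. -114.   20.]
green 79.5 [261. 282.] [559.2 262.2  23.3  21.3 -77. ] [559. 263.  52.]
```

View pics/a_scene_z.png

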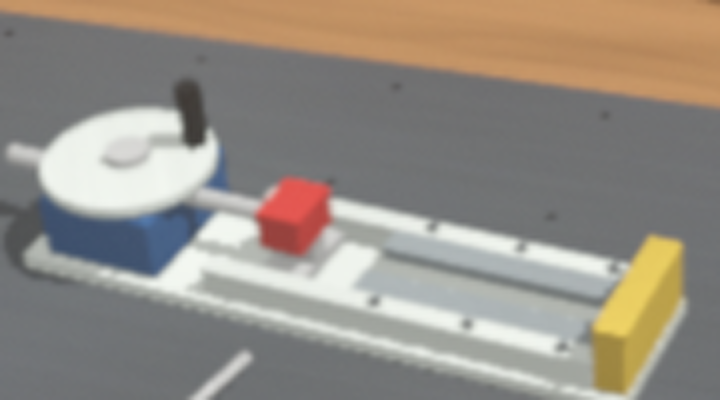

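View pics/a_side_z.png

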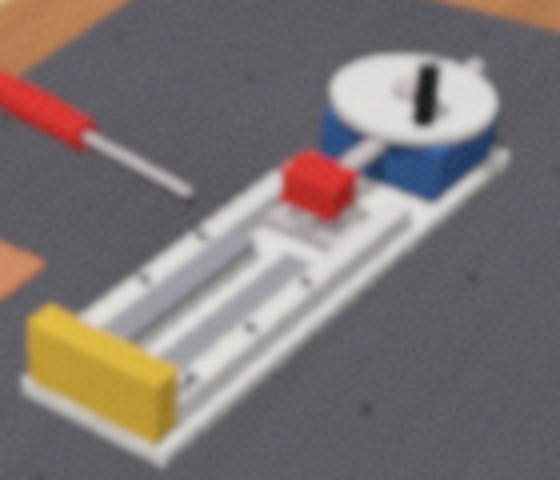

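```bash
python3 -m creep '[[[90,-70,0],[0,0,0],0],[[180,-140,0],[0,0,0],0],[[270,-210,0],[0,0,0],0],[[350,-276,0],[0,0,0],0],[[350,-276,0],[0,0,0],0],[[350,-276,0],[0,0,0],0],[[350,-276,0],[0,0,0],0],[[350,-276,0],[0,0,0],0],[[350,-276,0],[0,0,0],0],[[350,-276,0],[0,0,0],0],[[350,-276,0],[0,0,0],0],[[350,-276,0],[0,0,0],0]]' 
python3 - <<'E'
from h import *
g=grab("wrist");np.save("pics/b.npy",g,allow_pickle=True);cv2.imwrite("pics/b.png",g["frame"])
E
```

```text
t: 1.35
tcp_pos: [0.4917, 0.2814, 0.3035]
eef_rot: [-3.141, -0.002, 2.891]
wrist_force: [-0.5, 0.4, -0.0]
finger_gap: 0.0854
```

View pics/b.png

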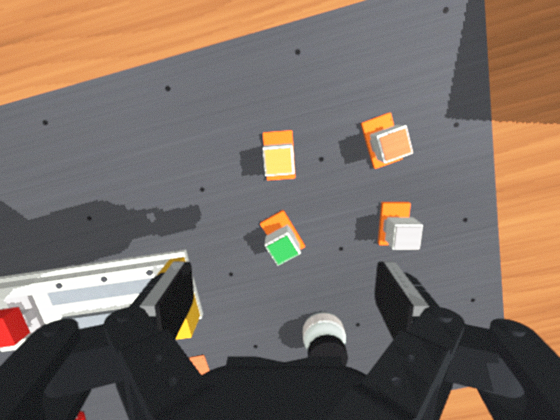

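```bash
python3 -m creep '[[[0,-50,0],[0,0,0],0],[[0,-100,0],[0,0,0],0],[[0,-150,0],[0,0,0],0],[[0,-200,0],[0,0,0],0],[[0,-250,0],[0,0,0],0],[[0,-300,0],[0,0,0],0],[[-20,-330,0],[0,0,0],0],[[-20,-350,0],[0,0,0],0],[[-20,-350,0],[0,0,0],0],[[-20,-350,0],[0,0,0],0]]' 
python3 - <<'E'
from h import *
g=grab("wrist");np.save("pics/c.npy",g,allow_pickle=True);cv2.imwrite("pics/c.png",g["frame"])
g=np.load("pics/b.npy",allow_pickle=True).item()
H,S,V=cv2.split(hsv(g));P=cloud(g)
m=(H>5)&(H<15)&(S>200)&(V>150)
for nm,mm,z in [("foot",(H>2)&(H<16)&(S>225)&(V>150),.008),("tagY",(H>20)&(H<30)&(S>120)&(V>150),.052),("green",(H>50)&(H<80)&(S>120),.052),("cop",(H>5)&(H<18)&(S>100)&(S<200)&(V>150),.052)]:
    for o in rect(g,mm,z):
        u=o[1].astype(int)
        if o[0]>100: print(nm,*o,P[u[1],u[0]].round(3)*1000)
E
```

```text
t: 2.4
tcp_pos: [0.4726, -0.0678, 0.3041]
eef_rot: [3.141, 0.0, 2.891]
wrist_force: [-0.2, -0.4, 0.0]
finger_gap: 0.0855
tagY 378.5 [189. 320.] [621.8 131.   64.8  16.3 -39.7] [625. 126.  46.]
tagY 491.0 [278. 161.] [462.2 281.5  24.4  23.4  79.8] [463. 281.  52.]
green 415.5 [282. 250.] [560.  260.8  25.2  24.8 -74. ] [561. 260.  51.]
cop 1175.0 [465. 407.] [834.5 445.1  70.1  54.1  76. ] [908. 462.  -1.]
cop 216.5 [200. 363.] [686.  122.2  29.5  18.9  13.5] [728.  93.   0.]
cop 119.5 [284. 228.] [542.8 266.6  50.7  31.5  18.5] [544. 267.  29.]
cop 384.5 [278. 138.] [439.6 286.9  31.4  14.8  75.7] [443. 286.   7.]
cop 571.0 [395. 144.] [475.6 400.3  25.8  24.5 -84.8] [475. 401.  52.]
cop 16519.5 [532. 183.] [ 6.068e+02  5.285e+02  3.564e+02  6.450e+01 -1.000e-01] [572. 572.  -1.]
cop 221.0 [525.  53.] [422.6 529.1  63.4   5.8 -88.9] [423. 568.  -1.]
cop 127.0 [524.  41.] [412.  529.3  62.8   3.9 -88.7] [410. 569.  -2.]
cop 1005.0 [516.  13.] [383.9 528.7  63.6  29.9 -88.5] [381. 560.  -0.]
cop 19045.0 [159.  29.] [302.5 212.  359.1  80.3  90. ] [302. 191.  -2.]
```

View pics/c.png

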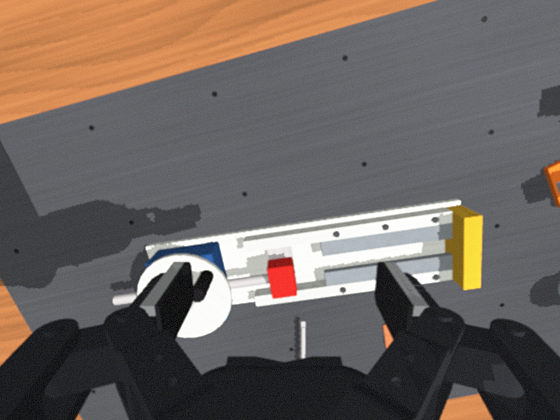

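```bash
python3 - <<'E'
from h import *
g=np.load("pics/c.npy",allow_pickle=True).item()
H,S,V=cv2.split(hsv(g));P=cloud(g)*1000
X,Y,Z=P[...,0],P[...,1],P[...,2]
inr=(X>450)&(X<700)&(Y<200)&(Y>-300)
def r(nm,m):
    m=m&inr;c,_=cv2.findContours(cv2.morphologyEx(m.astype(np.uint8),cv2.MORPH_OPEN,np.ones((3,3))),cv2.RETR_EXTERNAL,cv2.CHAIN_APPROX_NONE)
    for k in c:
        if cv2.contourArea(k)<40: continue
        mm=np.zeros(m.shape,np.uint8);cv2.drawContours(mm,[k],-1,1,-1);mm=(mm>0)&m
        q=P[mm]; z=np.median(q[:,2])
        pp=onz(g,k[:,0],z/1000)[:,:2]*1000
        R_=cv2.minAreaRect(pp.astype(np.float32))
        print(nm,cv2.contourArea(k),k[:,0].mean(0).round(),"z",z.round(1),np.round(R_[0],1),np.round(R_[1],1),round(R_[2],1),"circ",np.round(cv2.minEnclosingCircle(pp.astype(np.float32))[0],1),np.round(cv2.minEnclosingCircle(pp.astype(np.float32))[1],1), [np.round(x,0).tolist() for x in cv2.boxPoints(R_)])
r("stop",(H>18)&(H<32)&(S>150)&(V>100)&(Z>50)&(Z<60))
r("jaw",((H<5)|(H>175))&(S>150)&(Z>54)&(Z<64))
r("wheel",(S<40)&(V>150)&(Z>58)&(Z<68))
r("blk",(V<50)&(Z>95)&(Z<112)&(X<620))
# track rough: points z 24..33
r("lips",(Z>24)&(Z<33))
r("base",(Z>3)&(Z<16))
E
```

```text
stop 1258.0 [472. 252.] z 52.8 [598.6 117.5] [20.4 90.2] 84.6 circ [598.3 117.6] 45.6 [[553.0, 112.0], [643.0, 103.0], [644.0, 123.0], [555.0, 132.0]]
jaw 715.5 [282. 281.] z 57.9 [576.7 -97.8] [29.1 39.4] 84.9 circ [576.9 -97.7] 23.0 [[556.0, -111.0], [595.0, -114.0], [598.0, -85.0], [558.0, -82.0]]
wheel 2620.5 [189. 287.] z 62.0 [ 564.7 -204. ] [107.5  94.3] 20.7 circ [ 567.2 -210. ] 54.3 [[498.0, -179.0], [531.0, -267.0], [632.0, -229.0], [598.0, -141.0]]
blk 150.5 [199. 292.] z 104.2 [ 542.9 -171.9] [11.7 18.4] 70.9 circ [ 542.2 -173.8] 9.7 [[532.0, -174.0], [550.0, -180.0], [553.0, -169.0], [536.0, -163.0]]
lips 1768.0 [317. 289.] z 28.0 [609.2 -64.5] [155.1  36.3] 84.7 circ [609.3 -64.2] 79.1 [[584.0, -140.0], [620.0, -143.0], [634.0, 11.0], [598.0, 14.0]]
lips 1215.5 [432. 264.] z 27.9 [614.5  74. ] [70.2 52.2] 85.1 circ [614.1  77.9] 39.9 [[586.0, 41.0], [638.0, 37.0], [644.0, 107.0], [592.0, 111.0]]
lips 4389.5 [354. 235.] z 28.0 [558.1  -9.4] [255.3  37. ] 84.0 circ [547.6  -8.3] 127.8 [[526.0, -134.0], [563.0, -138.0], [590.0, 116.0], [553.0, 119.0]]
base 393.5 [249. 293.] z 9.1 [ 612.  -150.7] [53.7 23.1] 84.8 circ [ 611.5 -151. ] 28.4 [[598.0, -176.0], [621.0, -178.0], [626.0, -125.0], [603.0, -123.0]]
base 2584.5 [363. 257.] z 9.0 [596.3  13.1] [196.6  57.8] 84.3 circ [599.7  11.7] 99.8 [[558.0, -82.0], [615.0, -88.0], [635.0, 108.0], [577.0, 114.0]]
base 3304.5 [294. 232.] z 9.1 [561.3 -67.3] [395.2  63.5] 84.6 circ [537.4 -65.1] 197.6 [[511.0, -261.0], [574.0, -267.0], [612.0, 126.0], [548.0, 132.0]]
```

```bash
python3 -m creep '[[[36,-50,0],[0,0,0],0],[[71,-107,0],[0,0,0],0],[[71,-107,-40],[0,0,0],0],[[71,-107,-80],[0,0,0],0],[[71,-107,-100],[0,0,0],0],[[71,-107,-100],[0,0,0],0],[[71,-107,-100],[0,0,0],0]]' 
python3 - <<'E'
from h import *
g=grab("wrist");cv2.imwrite("pics/d.png",g["frame"])
u=proj(g,[[.544,-.1745,.106],[.544,-.1745,.092],[.5675,-.21,.063]]);print(u)
for p in u: cv2.circle(g["frame"],tuple(int(x) for x in p),3,(255,0,255),-1)
cv2.imwrite("pics/d2.png",g["frame"])
g=grab("side");cv2.imwrite("pics/d_s.png",g["frame"][130:290,240:460].repeat(3,0).repeat(3,1))
E
```

```text
t: 3.15
tcp_pos: [0.5443, -0.1746, 0.204]
eef_rot: [3.141, -0.001, 2.893]
wrist_force: [0.1, 0.2, 0.6]
finger_gap: 0.0856
[[285.58020141 245.8977848 ]
 [285.4589603  236.86196647]
 [246.76484038 261.60369042]]
```

View pics/d2.png

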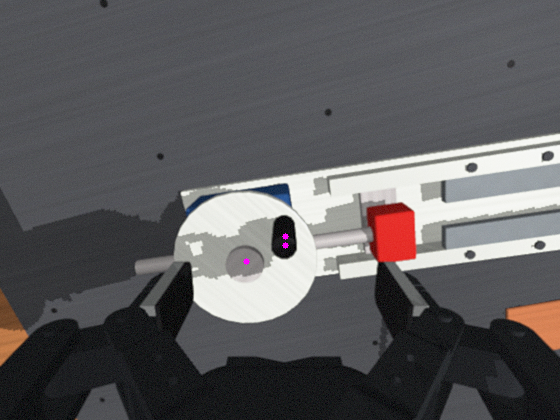

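View pics/d_s.png

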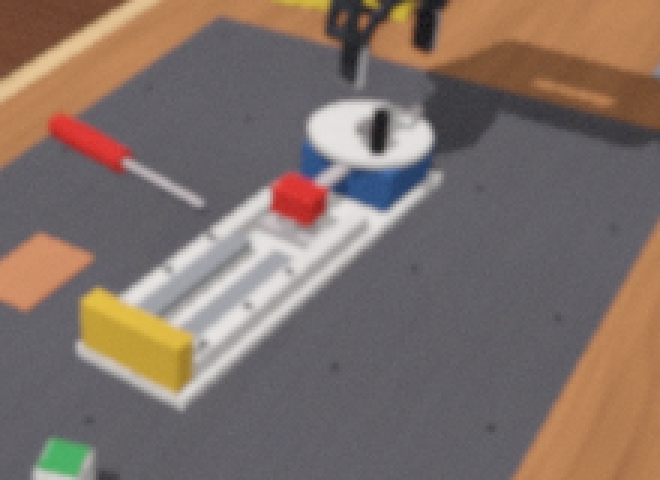

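```bash
python3 -m creep '[[[0,0,-30],[0,0,0],0],[[0,0,-58],[0,0,0],0],[[0,0,-58],[0,0,0],0.3],[[0,0,-58],[0,0,0],0.5],[[0,0,-58],[0,0,0],1],[[0,0,-58],[0,0,0],1],[[0,0,-58],[0,0,0],1],[[0,0,-58],[0,0,0],1],[[0,0,-58],[0,0,0],1],[[0,0,-58],[0,0,0],1]]' 40
python3 - <<'E'
from h import *
g=grab("wrist");cv2.imwrite("pics/e.png",g["frame"])
E
```

```text
t: 4.25
tcp_pos: [0.5445, -0.176, 0.1475]
eef_rot: [3.141, 0.003, 2.891]
wrist_force: [-0.3, 1.5, 6.0]
finger_gap: 0.0143
```

View pics/e.png

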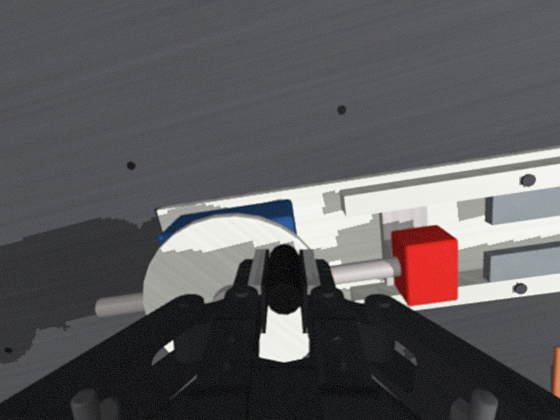

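```bash
cat > arc.py <<'E'
import sys,numpy as np
t0,step,n=map(float,sys.argv[1:4])
a=lambda t:42*np.array([np.cos(np.radians(t)),np.sin(np.radians(t))])
print([[round(float(v),1) for v in a(t0+step*(i+1))-a(t0)] for i in range(int(n))])
E
python3 arc.py 124.2 18 6
```

```text
[[-9.6, -9.0], [-15.9, -20.5], [-18.4, -33.4], [-16.7, -46.5], [-11.1, -58.3], [-2.1, -67.9]]
```

```bash
python3 -m creep '[[[-9.6,-9,0],[0,0,0],1],[[-15.9,-20.5,0],[0,0,0],1],[[-18.4,-33.4,0],[0,0,0],1],[[-16.7,-46.5,0],[0,0,0],1],[[-11.1,-58.3,0],[0,0,0],1],[[-2.1,-67.9,0],[0,0,0],1],[[-2.1,-67.9,0],[0,0,0],1]]'
python3 arc.py 232.2 18 6
```

```text
t: 5.0
tcp_pos: [0.5446, -0.2453, 0.1476]
eef_rot: [3.141, 0.006, 2.889]
wrist_force: [4.1, 1.9, 4.7]
finger_gap: 0.0148
[[11.5, -6.3], [24.4, -8.8], [37.5, -7.1], [49.3, -1.6], [58.9, 7.4], [65.3, 19.0]]
```

```bash
python3 -m creep '[[[11.5,-6.3,0],[0,0,0],1],[[24.4,-8.8,0],[0,0,0],1],[[37.5,-7.1,0],[0,0,0],1],[[49.3,-1.6,0],[0,0,0],1],[[58.9,7.4,0],[0,0,0],1],[[58.9,7.4,0],[0,0,0],1]]'
python3 - <<'E'
from h import *
g=grab("wrist");cv2.imwrite("pics/f.png",g["frame"])
H,S,V=cv2.split(hsv(g));P=cloud(g)*1000
O=np.array([580.5,-77.7]);u=np.array([.0924,.9957])
m=((H<5)|(H>175))&(S>150)&(P[...,2]>54)&(P[...,2]<64)
q=P[m];y=(q[:,:2]-O)@u;print(np.percentile(y,[1,5,50,95,99]),q.mean(0))
E
python3 arc.py 322.2 6 6
```

```text
t: 5.6
tcp_pos: [0.6018, -0.2362, 0.1475]
eef_rot: [3.141, 0.002, 2.891]
wrist_force: [-0.3, 3.3, 8.0]
finger_gap: 0.0149
[-57.92297263 -57.31860809 -44.29337045 -30.62237331 -29.33172523] [ 575.08131734 -121.628874     57.69365764]
[[2.5, 3.6], [4.6, 7.5], [6.3, 11.5], [7.6, 15.7], [8.4, 20.0], [8.8, 24.4]]
```

View pics/f.png

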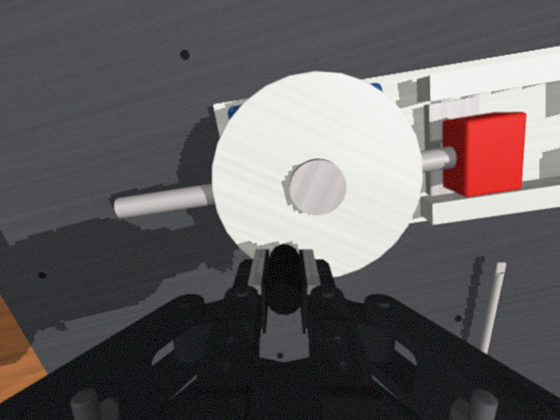

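```bash
python3 -m creep '[[[2.5,3.6,0],[0,0,0],1],[[4.6,7.5,0],[0,0,0],1],[[6.3,11.5,0],[0,0,0],1],[[6.3,11.5,0],[0,0,0],1]]'
python3 arc.py 340.2 5 6
```

```text
t: 6.05
tcp_pos: [0.6075, -0.2261, 0.1475]
eef_rot: [-3.14, 0.002, 2.891]
wrist_force: [-1.1, 0.4, 7.6]
finger_gap: 0.0147
[[1.1, 3.5], [1.9, 7.1], [2.3, 10.7], [2.5, 14.4], [2.3, 18.0], [1.8, 21.7]]
```

```bash
python3 -m creep '[[[1.1,3.5,0],[0,0,0],1],[[1.9,7,0],[0,0,0],1],[[1.9,7,0],[0,0,0],1]]'
```

```text
t: 6.35
tcp_pos: [0.6095, -0.2194, 0.1475]
eef_rot: [-3.14, 0.003, 2.891]
wrist_force: [-0.8, -1.1, 6.3]
finger_gap: 0.0148
```

```bash
python3 -m creep '[[[0.3,1.8,0],[0,0,0],1],[[0.4,3.6,0],[0,0,0],1],[[0.4,3.6,0],[0,0,0],1]]'
```

```text
t: 6.65
tcp_pos: [0.6101, -0.2161, 0.1476]
eef_rot: [-3.139, 0.003, 2.891]
wrist_force: [-1.1, -2.0, 4.7]
finger_gap: 0.0146
```

```bash
python3 -m creep '[[[0.1,1.8,0],[0,0,0],1],[[0.1,3.6,0],[0,0,0],1],[[0.1,3.6,0],[0,0,0],1]]'
```

```text
t: 6.95
tcp_pos: [0.6103, -0.2139, 0.1476]
eef_rot: [-3.137, 0.004, 2.891]
wrist_force: [-0.5, -5.9, 3.5]
finger_gap: 0.0148
```

```bash
python3 -m creep '[[[-0.1,1.8,0],[0,0,0],1],[[-0.2,3.6,0],[0,0,0],1],[[-0.2,3.6,0],[0,0,0],1]]'
python3 - <<'E'
from h import *
g=grab("wrist");cv2.imwrite("pics/f2.png",g["frame"])
H,S,V=cv2.split(hsv(g));P=cloud(g)*1000
O=np.array([580.5,-77.7]);u=np.array([.0924,.9957])
m=((H<5)|(H>175))&(S>150)&(P[...,2]>54)&(P[...,2]<64)
q=P[m];y=(q[:,:2]-O)@u;print(np.percentile(y,[1,5,50,95,99]),q.mean(0))
E
```

```text
t: 7.25
tcp_pos: [0.6103, -0.2133, 0.1476]
eef_rot: [-3.132, 0.006, 2.892]
wrist_force: [-2.1, -15.0, 2.3]
finger_gap: 0.0148
[-61.73808254 -61.05528588 -47.71322971 -34.20518234 -32.9579429 ] [ 574.99365739 -125.09696711   57.76643385]
```

```bash
python3 -m creep '[[[0.2,-3,0],[0,0,0],1],[[0.2,-3,0],[0,0,0],0],[[0.2,-3,0],[0,0,0],0],[[0.2,-3,0],[0,0,0],0],[[0.2,-3,0],[0,0,0],0],[[0.2,-3,0],[0,0,0],0],[[0.2,-3,30],[0,0,0],0],[[0.2,-3,75],[0,0,0],0],[[0.2,40,100],[0,0,-8],0],[[-10,80,130],[0,0,-16],0],[[-30,125,155],[0,0,-24],0]]'
python3 -m creep '[[[-10,48,0],[0,0,-8.5],0],[[-20,96,0],[0,0,-17],0],[[-30,144,0],[0,0,-25],0],[[-40,192,0],[0,0,-33],0],[[-50,240,0],[0,0,-41],0],[[-60,288,0],[0,0,-49],0],[[-60,320,0],[0,0,-57],0],[[-60,320,0],[0,0,-57],0],[[-60,320,0],[0,0,-57],0]]'
cat > look.py <<'E'
from h import *
import sys
def look(nm):
    g=grab("wrist");np.save(f"pics/{nm}.npy",g,allow_pickle=True);cv2.imwrite(f"pics/{nm}.png",g["frame"])
    holders(g)
def holders(g):
    H,S,V=cv2.split(hsv(g));P=cloud(g)*1000
    X,Y,Z=P[...,0],P[...,1],P[...,2]
    def cl(m):return cv2.connectedComponentsWithStats(cv2.morphologyEx(m.astype(np.uint8),cv2.MORPH_OPEN,np.ones((3,3))))
    inr=(X>350)&(X<850)&(Y<560)&(Y>-300)
    n,L,st,ce=cl(inr&(Z>47)&(Z<57)&~((V<60)))
    for i in range(1,n):
        if st[i,4]<60: continue
        c=P[L==i];k,_=cv2.findContours((L==i).astype(np.uint8),0,1)
        k=max(k,key=cv2.contourArea)
        r=cv2.minAreaRect((onz(g,k[:,0],.051)[:,:2]*1000).astype(np.float32))
        col=np.median(g['frame'][L==i],0)
        # foot pixels near
        f=inr&(Z>4)&(Z<13)&(S>150)&(np.hypot(X-r[0][0],Y-r[0][1])<45)
        fp=P[f][:,:2]
        ax=None
        if len(fp)>20:
            w,v=np.linalg.eigh(np.cov((fp-fp.mean(0)).T));rr=cv2.minAreaRect(fp.astype(np.float32));ax=[np.round(rr[0],1),np.round(rr[1],1),round(rr[2],1),round(np.degrees(np.arctan2(v[1,1],v[0,1]))%180,1)]
        print(st[i,4],ce[i].round(),"top",np.round(r[0],1),np.round(r[1],1),round(r[2],1),"z",np.median(c[:,2]).round(1),col,"foot",ax)
if __name__=="__main__": look(sys.argv[1])
E
python3 look.py k1
```

```text
t: 8.4
tcp_pos: [0.5822, -0.0862, 0.2998]
eef_rot: [3.14, 0.002, 2.466]
wrist_force: [0.3, 1.1, 0.3]
finger_gap: 0.0853
t: 9.3
tcp_pos: [0.5207, 0.2341, 0.2979]
eef_rot: [-3.141, 0.001, 1.481]
wrist_force: [0.7, -0.0, 1.0]
finger_gap: 0.0851
955 [218.  14.] top [476.9 397.7] [29.8 25.2] 5.4 z 50.7 [126. 188. 253.] foot [array([476.1, 401.4]), array([55.9, 33.8]), 5.6, np.float64(13.0)]
635 [333.   9.] top [578.6 390.3] [16.3 30.7] 84.8 z 50.6 [249. 249. 250.] foot [array([580.5, 399.5]), array([33.5, 55.8]), 76.3, np.float64(167.3)]
926 [222. 146.] top [463.2 281.4] [30.8 29.3] 80.8 z 50.9 [119. 231. 253.] foot [array([462.4, 281.3]), array([33.9, 56.2]), 79.8, np.float64(161.4)]
887 [320. 158.] top [559.8 260.8] [29.4 30.8] 15.9 z 50.9 [112. 222.  79.] foot [array([560.2, 260.3]), array([55.9, 34. ]), 15.8, np.float64(18.3)]
926 [348. 280.] top [584.1 119.9] [21.8 60.5] 84.9 z 53.0 [ 67. 231. 253.] foot None
```

View pics/k1.png

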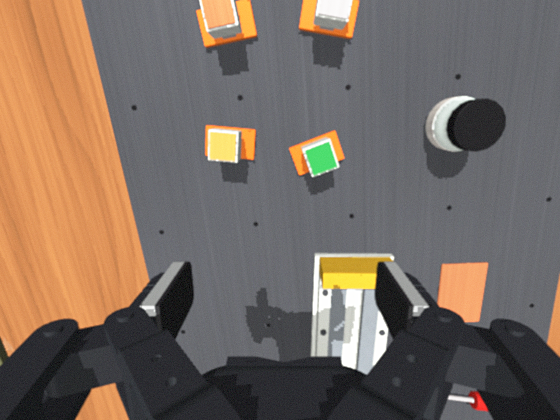

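```bash
python3 -m creep '[[[20,13,-40],[0,0,8.5],0],[[39,26,-80],[0,0,17],0],[[39.3,26.4,-120],[0,0,20.9],0],[[39.3,26.4,-140],[0,0,20.9],0],[[39.3,26.4,-140],[0,0,20.9],0]]'
```

```text
t: 9.85
tcp_pos: [0.5587, 0.2563, 0.1542]
eef_rot: [-3.133, 0.001, 1.841]
wrist_force: [-0.8, 0.3, -0.6]
finger_gap: 0.0858
```

```bash
python3 -m creep '[[[0,0,-30],[0,0,0],0],[[0,0,-55],[0,0,0],0],[[0,0,-64],[0,0,0],0],[[0,0,-64],[0,0,0],0],[[0,0,-64],[0,0,0],0]]'
```

```text
t: 10.35
tcp_pos: [0.5617, 0.259, 0.0956]
eef_rot: [3.139, -0.0, 1.841]
wrist_force: [0.4, -0.2, 0.2]
finger_gap: 0.0854
```

```bash
python3 -m creep '[[[-1.7,1.5,-1],[0,0,0],0],[[-1.7,1.5,-1],[0,0,0],0.4],[[-1.7,1.5,-1],[0,0,0],1],[[-1.7,1.5,-1],[0,0,0],1],[[-1.7,1.5,-1],[0,0,0],1],[[-1.7,1.5,-1],[0,0,0],1],[[-1.7,1.5,-1],[0,0,0],1],[[-1.7,1.5,-1],[0,0,0],1]]' 50
```

```text
t: 11.15
tcp_pos: [0.5594, 0.2609, 0.0936]
eef_rot: [3.14, -0.0, 1.842]
wrist_force: [0.5, 0.2, 4.3]
finger_gap: 0.0292
```

```bash
python3 -m creep '[[[0,0,40],[0,0,0],1],[[0,-30,80],[0,0,0],1],[[2,-75,85],[0,0,-7],1],[[5,-123,85],[0,0,-14],1],[[10,-170,85],[0,0,-20.8],1],[[15,-218,85],[0,0,-20.8],1],[[18,-265,85],[0,0,-20.8],1],[[21,-312,85],[0,0,-20.8],1],[[21,-338.6,85],[0,0,-20.8],1],[[21,-338.6,85],[0,0,-20.8],1],[[21,-338.6,85],[0,0,-20.8],1]]'
python3 - <<'E'
from h import *
g=grab("wrist");cv2.imwrite("pics/m.png",g["frame"])
np.save("pics/m.npy",g,allow_pickle=True)
for n in ["side","scene"]:
    g=grab(n)
    b=(260,140,420,270) if n=="side" else (110,140,300,260)
    cv2.imwrite(f"pics/m_{n}.png",cv2.resize(g["frame"][b[1]:b[3],b[0]:b[2]],None,fx=4,fy=4))
E
```

```text
t: 12.25
tcp_pos: [0.5788, -0.0783, 0.177]
eef_rot: [-3.139, -0.001, 1.477]
wrist_force: [-0.3, -0.4, -2.6]
finger_gap: 0.0293
```

View pics/m.png

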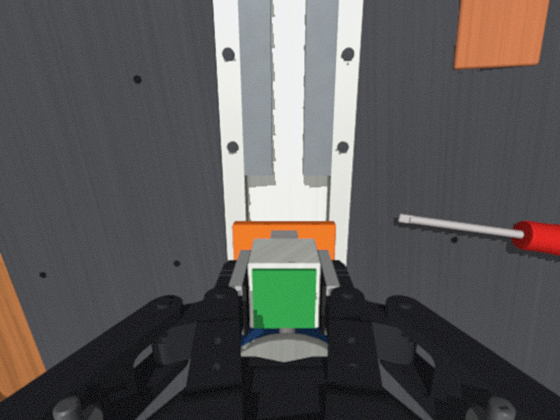

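View pics/m_side.png

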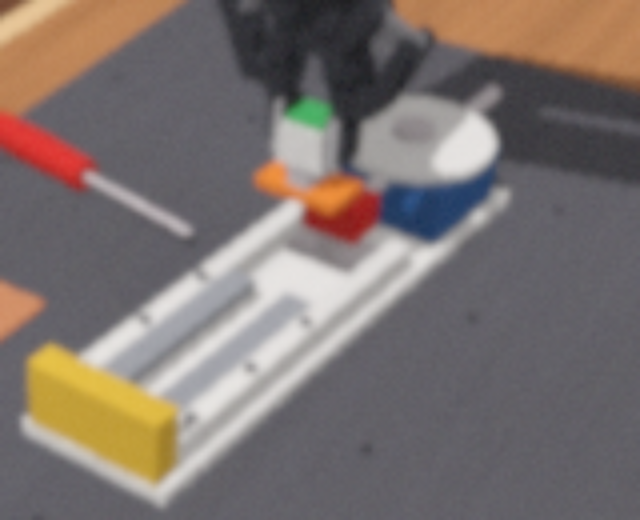

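```bash
python3 - <<'E'
from h import *
g=np.load("pics/m.npy",allow_pickle=True).item()
P=cloud(g)*1000;O=np.array([580.5,-77.7]);u=np.array([.0924,.9957]);v=np.array([.9957,-.0924])
f=cv2.cvtColor(g['frame'],cv2.COLOR_BGR2GRAY).astype(int)
Z=P[...,2]
for r in [60,100,130]:
    row=f[r];lo=[c for c in range(215,370) if abs(row[c+1]-row[c-1])>25];print(r,lo)
    z=Z[r,215:370];hi=np.where(abs(z-28)<4)[0]+215
    br=[hi[0]]+[c for a,b in zip(hi,hi[1:]) if b-a>4 for c in(a,b)]+[hi[-1]]
    w=onz(g,[[c,r] for c in br],.029)[:,:2]*1000-O
    print("  lips z edges",br,(w@v).round(1),(w@u).round(1))
H,S,V=cv2.split(hsv(g));m=(H>3)&(H<14)&(S>220)&(V>120);m[:,:200]=0;m[:215]=0;m[:,360:]=0
ys,xs=np.where(m)
q=P[m]-np.r_[O,0];print("foot x",np.percentile(q[:,:2]@v,[1,99]),"ymax",np.percentile(q[:,:2]@u,99),"z",np.median(q[:,2]))
t=(H>50)&(H<80)&(S>100);q=P[t]-np.r_[O,0];print("tag",(q[:,:2]@v).min(),(q[:,:2]@v).max(),(q[:,:2]@u).min(),(q[:,:2]@u).max(),np.median(q[:,2]))
E
```

```text
60 [215, 216, 217, 223, 224, 225, 226, 231, 232, 233, 235, 236, 239, 240, 271, 272, 273, 303, 304, 305, 335, 336, 337, 342, 343, 344, 349, 350, 351, 352, 358, 359, 360]
  lips z edges [np.int64(218), np.int64(270), np.int64(305), np.int64(357)] [-44.1 -10.9  11.4  44.6] [105.1 105.1 105.1 105. ]
100 [217, 218, 219, 240, 241, 242, 273, 274, 275, 302, 303, 304, 333, 334, 335, 355, 356, 357]
  lips z edges [np.int64(220), np.int64(270), np.int64(304), np.int64(355)] [-44.3 -11.2  11.2  44.9] [81.  81.  81.  80.9]
130 [219, 220, 221, 241, 242, 243, 270, 273, 274, 275, 302, 303, 304, 332, 333, 353, 354, 355, 356]
  lips z edges [np.int64(222), np.int64(271), np.int64(303), np.int64(353)] [-44.1 -10.8  10.9  44.8] [61.8 61.8 61.8 61.7]
foot x [nan nan] ymax nan z nan
tag nan nan nan nan nan
```

```bash
cat > held.py <<'E'
from h import *
O=np.array([580.5,-77.7]);u=np.array([.0924,.9957]);v=np.array([.9957,-.0924])
def held(g,tcpz,loc=93.5):
    "held holder: front edge of foot, in track frame; tcpz mm"
    H,S,V=cv2.split(hsv(g));m=((H>3)&(H<14)&(S>220)&(V>120)).astype(np.uint8);m[:,:200]=0;m[:215]=0;m[:,370:]=0
    z=(tcpz-loc+8)/1000
    e=[(c,np.where(m[:,c])[0].min()) for c in range(200,370) if m[:,c].sum()>3]
    e=np.array(e);w=onz(g,e,z)[:,:2]*1000-O;x=w@v;y=w@u
    k=np.polyfit(x[4:-4],y[4:-4],1)
    print("foot x",x.min().round(1),x.max().round(1),"front y",np.polyval(k,0).round(1),"slope deg",np.degrees(np.arctan(k[0])).round(2))
if __name__=="__main__":
    g=grab("wrist");s=manip.read_state();held(g,s['tcp_pos'][2]*1000)
    p=s['tcp_pos'][:2]*1000-O;print("tcp track",(p@v).round(1),(p@u).round(1),(s['tcp_pos'][2]*1000).round(1),np.degrees(s['eef_rot'][2]).round(2))
E
python3 held.py
```

```text
Traceback (most recent call last):
  File "held.py", line 12, in <module>
    g=grab("wrist");s=manip.read_state();held(g,s['tcp_pos'][2]*1000)
                                         ~~~~^^^^^^^^^^^^^^^^^^^^^^^^
  File "held.py", line 9, in held
    k=np.polyfit(x[4:-4],y[4:-4],1)
TypeError: expected non-empty vector for x
```

```bash
python3 - <<'E'
from h import *
g=np.load("pics/m.npy",allow_pickle=True).item()
print(hsv(g)[225:262:6,[240,285,325]].tolist(), hsv(g)[300,285], g['z_map'][240,285],g['z_map'][300,285])
E
sed -i 's/(H>3)&(H<14)&(S>220)&(V>120)/(H>3)\&(H<16)\&(S>200)\&(V>100)/' held.py; python3 held.py
```

```text
[[[12, 208, 233], [12, 210, 233], [12, 220, 230]], [[13, 208, 238], [9, 20, 125], [12, 211, 238]], [[13, 216, 235], [0, 8, 125], [12, 209, 239]], [[13, 207, 239], [40, 10, 151], [12, 204, 239]], [[10, 189, 229], [45, 14, 151], [9, 167, 221]], [[75, 8, 121], [36, 8, 156], [0, 0, 116]], [[90, 4, 118], [35, 10, 153], [78, 10, 123]]] [ 67 174 160] 0.14907724 0.12690575
foot x -27.7 25.1 front y 19.4 slope deg 0.15
tcp track -1.0 1.0 177.9 84.84
```

```bash
python3 -m creep '[[[1,0,-30],[0,0,0],1],[[1,0,-55],[0,0,0],1],[[1,0,-66],[0,0,0],1],[[1,0,-66],[0,0,0],1],[[1,0,-66],[0,0,0],1]]'; python3 -m creep '[[[0,0,-3],[0,0,0],1],[[0,0,-6],[0,0,0],1],[[0,0,-6],[0,0,0],1]]'; python3 held.py
```

```text
t: 13.0
tcp_pos: [0.5813, -0.0776, 0.1125]
eef_rot: [3.141, 0.0, 1.48]
wrist_force: [0.7, 0.1, -1.5]
finger_gap: 0.0294
t: 13.3
tcp_pos: [0.581, -0.078, 0.1064]
eef_rot: [3.141, 0.0, 1.479]
wrist_force: [0.4, 0.1, -2.0]
finger_gap: 0.0292
foot x -26.5 26.9 front y 18.0 slope deg 0.02
tcp track 0.4 -0.3 106.4 84.72
```

```bash
python3 -m creep '[[[0,0,-1],[0,0,0],1],[[0,0,-2],[0,0,0],1],[[0,0,-2],[0,0,0],1]]'; python3 -m creep '[[[0.9,10,0],[0,0,0],1],[[1.9,20,0],[0,0,0],1],[[2.8,30,0],[0,0,0],1],[[3.7,40,0],[0,0,0],1],[[3.7,40,0],[0,0,0],1]]'
```

```text
t: 13.65
tcp_pos: [0.5808, -0.078, 0.104]
eef_rot: [-3.141, -0.0, 1.479]
wrist_force: [0.4, 1.2, -1.2]
finger_gap: 0.0294
t: 14.15
tcp_pos: [0.5846, -0.0361, 0.1041]
eef_rot: [-3.141, -0.0, 1.481]
wrist_force: [-0.1, 0.7, -2.2]
finger_gap: 0.0291
```

```bash
python3 -m creep '[[[1.9,20,0],[0,0,0],1],[[3.7,40,0],[0,0,0],1],[[5.6,60,0],[0,0,0],1],[[7.4,80,0],[0,0,0],1],[[9.3,100,0],[0,0,0],1],[[10.7,115,0],[0,0,0],1],[[11.5,124,0],[0,0,0],1],[[11.5,124,0],[0,0,0],1],[[11.5,124,0],[0,0,0],1]]'; python3 held.py
```

```text
t: 15.05
tcp_pos: [0.596, 0.0857, 0.104]
eef_rot: [-3.141, 0.001, 1.479]
wrist_force: [-0.5, 0.2, -2.0]
finger_gap: 0.0291Traceback (most recent call last):
  File "held.py", line 12, in <module>
    g=grab("wrist");s=manip.read_state();held(g,s['tcp_pos'][2]*1000)
                                         ~~~~^^^^^^^^^^^^^^^^^^^^^^^^
  File "held.py", line 8, in held
    e=np.array(e);w=onz(g,e,z)[:,:2]*1000-O;x=w@v;y=w@u
                    ~~~^^^^^^^
  File "h.py", line 18, in onz
    o,d=rays(g,px);return o+d*((z-o[2])/d[:,2])[:,None]
        ~~~~^^^^^^
  File "h.py", line 14, in rays
    u=cv2.undistortPoints(px,K,np.array([g['k1'],0,0,0,0.]))[:,0]
      ~~~~~~~~~~~~~~~~~~~^^^^^^^^^^^^^^^^^^^^^^^^^^^^^^^^^^^
cv2.error: OpenCV(4.12.0) /io/opencv/modules/calib3d/src/undistort.dispatch.cpp:347: error: (-215:Assertion failed) CV_IS_MAT(_src) && CV_IS_MAT(_dst) && (_src->rows == 1 || _src->cols == 1) && (_dst->rows == 1 || _dst->cols == 1) && _src->cols + _src->rows - 1 == _dst->rows + _dst->cols - 1 && (CV_MAT_TYPE(_src->type) == CV_32FC2 || CV_MAT_TYPE(_src->type) == CV_64FC2) && (CV_MAT_TYPE(_dst->type) == CV_32FC2 || CV_MAT_TYPE(_dst->type) == CV_64FC2) in function 'cvUndistortPointsInternal'
```

```bash
python3 -m creep '[[[0,0,-0.5],[0,0,0],0.7],[[0,0,-0.5],[0,0,0],0.3],[[0,0,-0.5],[0,0,0],0],[[0,0,-0.5],[0,0,0],0],[[0,0,-0.5],[0,0,0],0],[[0,0,30],[0,0,0],0],[[0,0,80],[0,0,0],0],[[-20,45,110],[0,0,0],0],[[-45,85,135],[0,0,0],0],[[-70,125,150],[0,0,0],0],[[-76,165,160],[0,0,0],0],[[-76,175,160],[0,0,0],0]]';python3 -m creep '[[[0,0,0],[0,0,0],0],[[0,0,0],[0,0,0],0]]'; python3 look.py k2
```

```text
t: 16.3
tcp_pos: [0.5192, 0.2655, 0.2668]
eef_rot: [3.138, -0.004, 1.483]
wrist_force: [-0.6, -0.5, -0.7]
finger_gap: 0.0852
t: 16.5
tcp_pos: [0.52, 0.2603, 0.2634]
eef_rot: [-3.141, 0.002, 1.479]
wrist_force: [0.0, -0.9, -0.5]
finger_gap: 0.0855
1533 [344.  21.] top [579.9 399.1] [30.5 29.6] 76.1 z 50.8 [251. 251. 252.] foot [array([580.5, 399.7]), array([34.1, 55.9]), 75.1, np.float64(157.4)]
1537 [215.  31.] top [476.7 400.8] [29.8 30.6] 5.9 z 50.7 [129. 193. 253.] foot [array([476.1, 401.2]), array([56.1, 34.9]), 5.6, np.float64(16.3)]
1058 [221. 178.] top [463.5 281.8] [30.8 29.2] 80.5 z 50.9 [124. 237. 254.] foot [array([462.5, 281.6]), array([33.8, 56. ]), 79.8, np.float64(157.2)]
1051 [355. 318.] top [584.5 120. ] [23.5 61.6] 84.8 z 52.9 [ 47. 162. 206.] foot [array([578.5, 129.5]), array([ 1.6, 41.8]), 84.2, np.float64(174.4)]
177 [367. 334.] top [596.   98.5] [ 9.1 30.2] 88.5 z 52.1 [205. 214. 211.] foot [array([582.6, 129.1]), array([ 1.6, 33.5]), 84.2, np.float64(174.5)]
```

View pics/k2.png

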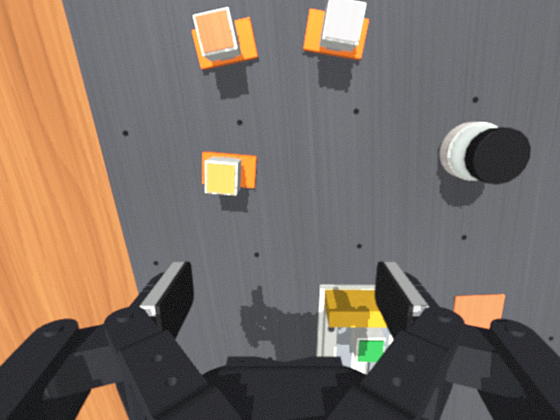

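```bash
python3 -m creep '[[[-30,10,-35],[0,0,-4.9],0],[[-57.5,21.3,-75],[0,0,-4.9],0],[[-57.5,21.3,-105],[0,0,-4.9],0],[[-57.5,21.3,-110],[0,0,-4.9],0],[[-57.5,21.3,-130],[0,0,-4.9],0],[[-57.5,21.3,-155],[0,0,-4.9],0],[[-57.5,21.3,-169],[0,0,-4.9],0],[[-57.5,21.3,-169],[0,0,-4.9],0],[[-57.5,21.3,-169],[0,0,-4.9],0]]'
```

```text
t: 17.45
tcp_pos: [0.4641, 0.2818, 0.0957]
eef_rot: [3.141, -0.0, 1.392]
wrist_force: [-0.0, 1.7, -0.2]
finger_gap: 0.0853
```

Gripping brass, then lift and carry in the next call: target (580.7,-77.7), yaw +4.9.

```bash
python3 -m creep '[[[-1.5,-0.2,-1.5],[0,0,0],0.4],[[-1.5,-0.2,-1.5],[0,0,0],1],[[-1.5,-0.2,-1.5],[0,0,0],1],[[-1.5,-0.2,-1.5],[0,0,0],1],[[-1.5,-0.2,-1.5],[0,0,0],1],[[-1.5,-0.2,-1.5],[0,0,0],1],[[-1.5,-0.2,-1.5],[0,0,0],1],[[-1.5,-0.2,-1.5],[0,0,0],1]]' 50
```

```text
t: 18.25
tcp_pos: [0.4618, 0.2824, 0.0944]
eef_rot: [3.14, -0.001, 1.394]
wrist_force: [0.2, -0.9, 6.4]
finger_gap: 0.0297
```

```bash
python3 -m creep '[[[0,0,40],[0,0,0],1],[[5,-15,80],[0,0,2],1],[[20,-60,85],[0,0,4.9],1],[[35,-106,85],[0,0,4.9],1],[[50,-152,85],[0,0,4.9],1],[[65,-198,85],[0,0,4.9],1],[[80,-243,85],[0,0,4.9],1],[[95,-288,85],[0,0,4.9],1],[[109,-331,85],[0,0,4.9],1],[[118.8,-360,85],[0,0,4.9],1],[[118.8,-360,85],[0,0,4.9],1],[[118.8,-360,85],[0,0,4.9],1]]'; python3 -m creep '[[[0,0,0],[0,0,0],1],[[0,0,0],[0,0,0],1]]'; python3 held.py
```

```text
t: 19.45
tcp_pos: [0.5791, -0.0783, 0.1777]
eef_rot: [-3.139, -0.001, 1.477]
wrist_force: [-0.5, 0.9, -2.3]
finger_gap: 0.0293
t: 19.65
tcp_pos: [0.579, -0.0764, 0.1782]
eef_rot: [-3.14, -0.0, 1.48]
wrist_force: [0.8, -0.5, -2.5]
finger_gap: 0.0292
foot x -28.3 24.5 front y 20.0 slope deg 0.09
tcp track -1.4 1.2 178.4 84.83
```

```bash
python3 -m creep '[[[1.5,0,-30],[0,0,0],1],[[1.5,0,-55],[0,0,0],1],[[1.5,0,-66],[0,0,0],1],[[1.5,0,-66],[0,0,0],1],[[1.5,0,-70],[0,0,0],1],[[1.5,0,-74],[0,0,0],1],[[1.5,0,-74],[0,0,0],1]]'; python3 held.py
```

```text
t: 20.4
tcp_pos: [0.5817, -0.0779, 0.105]
eef_rot: [3.141, 0.0, 1.479]
wrist_force: [-0.2, -0.3, -0.9]
finger_gap: 0.0292
foot x -25.2 27.5 front y 18.7 slope deg 0.06
tcp track 1.2 -0.1 105.1 84.73
```

```bash
python3 -m creep '[[[0.1,10,-0.8],[0,0,0],1],[[1.0,20,-0.8],[0,0,0],1],[[1.9,30,-0.8],[0,0,0],1],[[2.9,40,-0.8],[0,0,0],1],[[4.3,55,-0.8],[0,0,0],1],[[6.1,75,-0.8],[0,0,0],1],[[8,95,-0.8],[0,0,0],1],[[9.8,115,-0.8],[0,0,0],1],[[11.1,128,-0.8],[0,0,0],1],[[11.1,128,-0.8],[0,0,0],1],[[11.1,128,-0.8],[0,0,0],1]]'
```

```text
t: 21.55
tcp_pos: [0.593, 0.0529, 0.1045]
eef_rot: [3.14, -0.003, 1.479]
wrist_force: [-0.4, 4.6, 5.6]
finger_gap: 0.0292
```

```bash
python3 -m creep '[[[0,-0.5,-0.3],[0,0,0],0.7],[[0,-0.5,-0.3],[0,0,0],0.3],[[0,-0.5,-0.3],[0,0,0],0],[[0,-0.5,-0.3],[0,0,0],0],[[0,-0.5,-0.3],[0,0,0],0],[[0,0,30],[0,0,0],0],[[0,0,80],[0,0,0],0],[[-20,45,110],[0,0,0],0],[[-45,85,135],[0,0,0],0],[[-65,128,150],[0,0,0],0],[[-73,175,158],[0,0,0],0],[[-73,220,158],[0,0,0],0]]';python3 -m creep '[[[0,20,0],[0,0,0],0],[[0,20,0],[0,0,0],0],[[0,20,0],[0,0,0],0]]'; python3 look.py k3
```

```text
t: 22.75
tcp_pos: [0.5184, 0.2681, 0.2637]
eef_rot: [3.14, -0.001, 1.478]
wrist_force: [0.4, 0.5, 0.1]
finger_gap: 0.0853
t: 23.05
tcp_pos: [0.5192, 0.2869, 0.2612]
eef_rot: [-3.141, 0.001, 1.48]
wrist_force: [0.5, -0.1, -0.2]
finger_gap: 0.0854
1517 [346.  56.] top [579.8 399.2] [31.4 29.9] 76.1 z 50.8 [250. 250. 251.] foot [array([580.6, 399.4]), array([34.8, 56.3]), 75.3, np.float64(153.9)]
1485 [220.  67.] top [476.7 400.9] [29.8 31.5] 5.8 z 50.8 [128. 190. 253.] foot [array([476.1, 401.1]), array([55.8, 34.5]), 5.6, np.float64(16.0)]
1274 [361. 342.] top [586.  114.5] [33.8 65.8] 84.9 z 52.9 [ 54. 168. 213.] foot [array([587.1, 128.4]), array([ 1.7, 59.6]), 84.8, np.float64(174.5)]
```

View pics/k3.png

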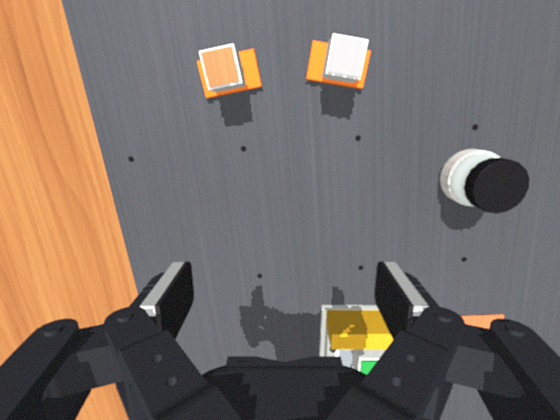

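```bash
python3 -m creep '[[[20,40,-20],[0,0,-5],0],[[45,80,-40],[0,0,-8.7],0],[[61,112.5,-70],[0,0,-8.7],0],[[61,112.5,-105],[0,0,-8.7],0],[[61,112.5,-120],[0,0,-8.7],0],[[61,112.5,-150],[0,0,-8.7],0],[[61,112.5,-167],[0,0,-8.7],0],[[61,112.5,-167],[0,0,-8.7],0],[[61,112.5,-167],[0,0,-8.7],0]]'
```

```text
t: 24.0
tcp_pos: [0.5809, 0.3981, 0.0952]
eef_rot: [-3.141, 0.001, 1.325]
wrist_force: [0.2, 0.3, -0.4]
finger_gap: 0.0854
```

```bash
python3 -m creep '[[[-0.5,1.2,-1.2],[0,0,0.3],0.4],[[-0.5,1.2,-1.2],[0,0,0.3],1],[[-0.5,1.2,-1.2],[0,0,0.3],1],[[-0.5,1.2,-1.2],[0,0,0.3],1],[[-0.5,1.2,-1.2],[0,0,0.3],1],[[-0.5,1.2,-1.2],[0,0,0.3],1],[[-0.5,1.2,-1.2],[0,0,0.3],1],[[-0.5,1.2,-1.2],[0,0,0.3],1]]' 50
```

```text
t: 24.8
tcp_pos: [0.5806, 0.4011, 0.0946]
eef_rot: [3.14, -0.001, 1.332]
wrist_force: [-0.6, -0.1, 5.7]
finger_gap: 0.0293
```

```bash
python3 -m creep '[[[0,0,40],[0,0,0],1],[[0,-20,80],[0,0,4],1],[[0,-66,85],[0,0,8.4],1],[[0,-112,85],[0,0,8.4],1],[[0,-160,85],[0,0,8.4],1],[[0,-208,85],[0,0,8.4],1],[[0,-256,85],[0,0,8.4],1],[[0,-304,85],[0,0,8.4],1],[[0,-352,85],[0,0,8.4],1],[[0,-400,85],[0,0,8.4],1],[[1,-445,85],[0,0,8.4],1],[[1.5,-478,85],[0,0,8.4],1]]'; python3 -m creep '[[[0,0,0],[0,0,0],1],[[0,0,0],[0,0,0],1],[[0,0,0],[0,0,0],1]]'; python3 held.py
```

```text
t: 26.0
tcp_pos: [0.5809, -0.08, 0.178]
eef_rot: [-3.141, 0.001, 1.477]
wrist_force: [0.1, 0.4, -0.5]
finger_gap: 0.029
t: 26.3
tcp_pos: [0.5811, -0.0763, 0.178]
eef_rot: [-3.14, -0.001, 1.479]
wrist_force: [0.6, 0.6, -1.3]
finger_gap: 0.0292
foot x -26.2 26.1 front y 19.3 slope deg 0.05
tcp track 0.5 1.8 178.1 84.8
```

```bash
python3 -m creep '[[[0,0,-30],[0,0,0],1],[[0,0,-55],[0,0,0],1],[[0,0,-66],[0,0,0],1],[[0,0,-66],[0,0,0],1],[[0,0,-70],[0,0,0],1],[[0,0,-74],[0,0,0],1],[[0,0,-74],[0,0,0],1]]'; python3 held.py
python3 - <<'E'
from h import *
g=grab("wrist");cv2.imwrite("pics/n.png",g["frame"])
E
```

```text
t: 27.05
tcp_pos: [0.5819, -0.0772, 0.1049]
eef_rot: [3.141, 0.0, 1.479]
wrist_force: [0.3, 0.6, -0.3]
finger_gap: 0.0291
foot x -25.1 27.2 front y 18.4 slope deg 0.03
tcp track 1.3 0.5 105.0 84.73
```

View pics/n.png

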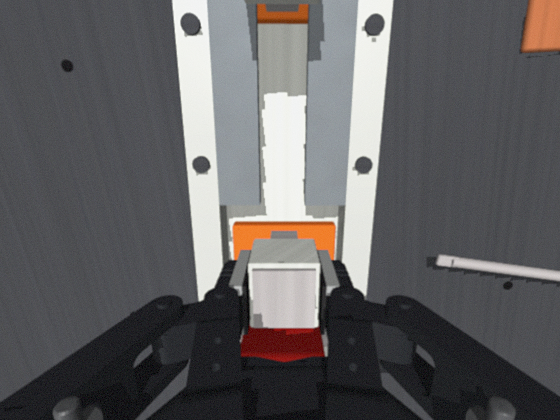

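```bash
python3 -m creep '[[[-0.1,10,-0.8],[0,0,0],1],[[0.8,20,-0.8],[0,0,0],1],[[1.8,30,-0.8],[0,0,0],1],[[2.7,40,-0.8],[0,0,0],1],[[4.1,55,-0.8],[0,0,0],1],[[5.9,75,-0.8],[0,0,0],1],[[7.0,86,-0.8],[0,0,0],1],[[7.7,93,-0.8],[0,0,0],1],[[7.7,93,-0.8],[0,0,0],1]]'
```

```text
t: 28.05
tcp_pos: [0.5899, 0.0177, 0.1046]
eef_rot: [3.14, -0.001, 1.48]
wrist_force: [0.5, 0.1, 6.0]
finger_gap: 0.0291
```

```bash
python3 -m creep '[[[0,-0.3,0],[0,0,0],0.7],[[0,-0.3,0],[0,0,0],0.3],[[0,-0.3,0],[0,0,0],0],[[0,-0.3,0],[0,0,0],0],[[0,-0.3,0],[0,0,0],0],[[0,0,30],[0,0,0],0],[[0,0,80],[0,0,0],0],[[-20,45,110],[0,0,0],0],[[-45,85,135],[0,0,0],0],[[-65,128,150],[0,0,0],0],[[-85,175,158],[0,0,0],0],[[-85,222,158],[0,0,0],0]]';python3 -m creep '[[[0,40,0],[0,0,0],0],[[0,50,0],[0,0,0],0],[[0,50,0],[0,0,0],0],[[0,50,0],[0,0,0],0]]'; python3 look.py k4
```

```text
t: 29.25
tcp_pos: [0.5028, 0.2305, 0.263]
eef_rot: [3.141, -0.0, 1.478]
wrist_force: [1.0, -0.7, 0.2]
finger_gap: 0.0857
t: 29.65
tcp_pos: [0.5046, 0.2787, 0.2608]
eef_rot: [-3.141, 0.002, 1.479]
wrist_force: [0.8, -0.4, -1.0]
finger_gap: 0.0852
1528 [236.  54.] top [476.4 400.7] [29.8 31.4] 5.8 z 50.8 [130. 194. 253.] foot [array([476.1, 401.1]), array([56. , 34.4]), 6.1, np.float64(11.7)]
979 [368. 334.] top [578.8 114.8] [35.8 51.8] 84.9 z 52.8 [ 64. 199. 218.] foot [array([577. , 129.5]), array([ 1.4, 40. ]), 85.1, np.float64(174.5)]
```

View pics/k4.png

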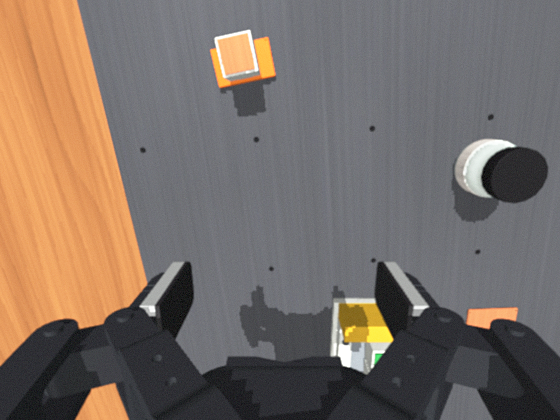

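```bash
python3 -m creep '[[[-10,40,-20],[0,0,5],0],[[-20,80,-40],[0,0,11],0],[[-28.4,122.2,-70],[0,0,11],0],[[-28.4,122.2,-105],[0,0,11],0],[[-28.4,122.2,-120],[0,0,11],0],[[-28.4,122.2,-150],[0,0,11],0],[[-28.4,122.2,-166.5],[0,0,11],0],[[-28.4,122.2,-166.5],[0,0,11],0],[[-28.4,122.2,-166.5],[0,0,11],0]]'
```

```text
t: 30.6
tcp_pos: [0.4772, 0.4005, 0.0949]
eef_rot: [-3.141, 0.001, 1.669]
wrist_force: [-0.2, 0.1, 0.6]
finger_gap: 0.0855
```

```bash
python3 -m creep '[[[-0.8,0.4,-1],[0,0,0.2],0.4],[[-0.8,0.4,-1],[0,0,0.2],1],[[-0.8,0.4,-1],[0,0,0.2],1],[[-0.8,0.4,-1],[0,0,0.2],1],[[-0.8,0.4,-1],[0,0,0.2],1],[[-0.8,0.4,-1],[0,0,0.2],1],[[-0.8,0.4,-1],[0,0,0.2],1],[[-0.8,0.4,-1],[0,0,0.2],1]]' 50
```

```text
t: 31.4
tcp_pos: [0.4763, 0.4026, 0.0948]
eef_rot: [3.14, -0.001, 1.675]
wrist_force: [-0.4, -1.1, 6.1]
finger_gap: 0.0295
```

```bash
python3 -m creep '[[[0,0,40],[0,0,0],1],[[3,-15,80],[0,0,-4],1],[[13,-60,85],[0,0,-8],1],[[24,-106,85],[0,0,-11.2],1],[[34,-152,85],[0,0,-11.2],1],[[44,-198,85],[0,0,-11.2],1],[[54,-244,85],[0,0,-11.2],1],[[64,-290,85],[0,0,-11.2],1],[[74,-336,85],[0,0,-11.2],1],[[84,-382,85],[0,0,-11.2],1],[[94,-428,85],[0,0,-11.2],1],[[105.5,-475,85],[0,0,-11.2],1]]'; python3 -m creep '[[[0,-4,0],[0,0,0],1],[[0,-4,0],[0,0,0],1],[[0,-4,0],[0,0,0],1]]'; python3 held.py
```

```text
t: 32.6
tcp_pos: [0.5806, -0.0743, 0.1782]
eef_rot: [-3.14, -0.0, 1.479]
wrist_force: [0.3, -0.1, -2.9]
finger_gap: 0.029
t: 32.9
tcp_pos: [0.5802, -0.0758, 0.1782]
eef_rot: [-3.139, -0.001, 1.479]
wrist_force: [0.0, 0.2, -1.7]
finger_gap: 0.0293
foot x -27.2 25.1 front y 20.1 slope deg 0.12
tcp track -0.5 2.3 178.3 84.78
```

```bash
python3 -m creep '[[[0.5,-1,-30],[0,0,0],1],[[0.5,-1,-55],[0,0,0],1],[[0.5,-1,-66],[0,0,0],1],[[0.5,-1,-66],[0,0,0],1],[[0.5,-1,-70],[0,0,0],1],[[0.5,-1,-74],[0,0,0],1],[[0.5,-1,-74],[0,0,0],1]]'; python3 held.py
```

```text
t: 33.65
tcp_pos: [0.582, -0.0777, 0.1053]
eef_rot: [3.141, 0.0, 1.479]
wrist_force: [-0.7, 0.8, -2.1]
finger_gap: 0.0291
foot x -24.9 27.3 front y 18.4 slope deg 0.16
tcp track 1.5 0.1 105.4 84.74
```

```bash
python3 -m creep '[[[-0.3,10,-1],[0,0,0],1],[[0.6,20,-1],[0,0,0],1],[[1.6,30,-1],[0,0,0],1],[[2.5,40,-1],[0,0,0],1],[[3.4,50,-1],[0,0,0],1],[[4.3,60,-1],[0,0,0],1],[[4.3,60,-1],[0,0,0],1],[[4.3,60,-1],[0,0,0],1]]'
```

```text
t: 34.5
tcp_pos: [0.587, -0.0159, 0.1048]
eef_rot: [3.139, -0.001, 1.479]
wrist_force: [0.9, 0.4, 6.0]
finger_gap: 0.0295
```

```bash
python3 -m creep '[[[0,-0.3,0],[0,0,0],0.7],[[0,-0.3,0],[0,0,0],0.3],[[0,-0.3,0],[0,0,0],0],[[0,-0.3,0],[0,0,0],0],[[0,-0.3,0],[0,0,0],0],[[0,0,30],[0,0,0],0],[[0,0,80],[0,0,0],0],[[0,-30,115],[0,0,0],0],[[0,-50,125],[0,0,0],0],[[0,-50,125],[0,0,0],0],[[0,-50,125],[0,0,0],0]]'
python3 - <<'E'
from h import *
g=grab("wrist");cv2.imwrite("pics/p.png",g["frame"]);np.save("pics/p.npy",g,allow_pickle=True)
E
```

```text
t: 35.6
tcp_pos: [0.5856, -0.0679, 0.2286]
eef_rot: [-3.141, -0.001, 1.477]
wrist_force: [-0.3, 0.4, -0.8]
finger_gap: 0.0853
```

View pics/p.png

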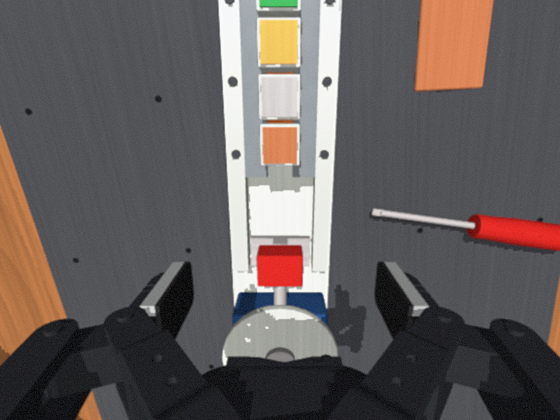

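```bash
python3 -m creep '[[[8,-48,0],[0,0,0],0],[[16,-96,0],[0,0,0],0],[[25,-146,0],[0,0,0],0],[[25,-146,-10],[0,0,0],0],[[25,-146,-10],[0,0,0],0],[[25,-146,-10],[0,0,0],0]]'
python3 - <<'E'
from h import *
g=grab("wrist")
u=proj(g,[[.6103,-.214,.106],[.6103,-.214,.092],[.5675,-.21,.063]]);print(u)
for p in u: cv2.circle(g["frame"],tuple(int(x) for x in p),3,(255,0,255),-1)
cv2.imwrite("pics/q.png",g["frame"])
E
```

```text
t: 36.25
tcp_pos: [0.6099, -0.2119, 0.217]
eef_rot: [-3.137, -0.002, 1.48]
wrist_force: [0.5, -0.3, 0.1]
finger_gap: 0.0852
[[285.76022282 239.62189354]
 [285.71584316 231.58342716]
 [228.9154497  217.66535125]]
```

View pics/q.png

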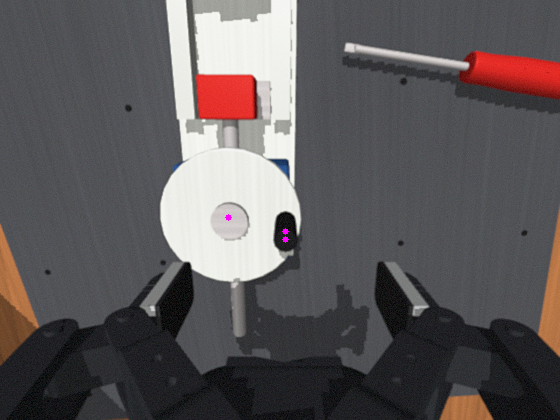

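```bash
python3 -m creep '[[[0,-1,-30],[0,0,0],0],[[0,-1,-60],[0,0,0],0],[[0,-1,-70],[0,0,0],0.3],[[0,-1,-70],[0,0,0],0.6],[[0,-1,-70],[0,0,0],1],[[0,-1,-70],[0,0,0],1],[[0,-1,-70],[0,0,0],1],[[0,-1,-70],[0,0,0],1],[[0,-1,-70],[0,0,0],1],[[0,-1,-70],[0,0,0],1]]' 50; python3 arc.py -5 -20 12
```

```text
t: 37.3
tcp_pos: [0.6102, -0.2148, 0.1508]
eef_rot: [-3.141, 0.0, 1.479]
wrist_force: [-3.4, 0.7, 6.5]
finger_gap: 0.0146
[[-3.8, -14.1], [-12.1, -26.0], [-24.1, -34.4], [-38.2, -38.2], [-52.7, -36.9], [-65.9, -30.7], [-76.2, -20.4], [-82.4, -7.2], [-83.7, 7.3], [-79.9, 21.4], [-71.5, 33.4], [-59.6, 41.7]]
```

```bash
python3 -m creep '[[[-3.8,-14.1,-2],[0,0,0],1],[[-12.1,-26,-2],[0,0,0],1],[[-24.1,-34.4,-2],[0,0,0],1],[[-38.2,-38.2,-2],[0,0,0],1],[[-52.7,-36.9,-2],[0,0,0],1],[[-65.9,-30.7,-2],[0,0,0],1],[[-76.2,-20.4,-2],[0,0,0],1],[[-82.4,-7.2,-2],[0,0,0],1],[[-83.7,7.3,-2],[0,0,0],1],[[-79.9,21.4,-2],[0,0,0],1],[[-71.5,33.4,-2],[0,0,0],1],[[-59.6,41.7,-2],[0,0,0],1]]'; python3 arc.py -245 -20 12
```

```text
t: 38.5
tcp_pos: [0.5507, -0.1725, 0.1506]
eef_rot: [3.14, 0.001, 1.479]
wrist_force: [-3.0, 1.0, 15.0]
finger_gap: 0.0141
[[14.1, 3.8], [28.6, 2.5], [41.8, -3.7], [52.2, -14.0], [58.3, -27.2], [59.6, -41.7], [55.8, -55.8], [47.4, -67.8], [35.5, -76.1], [21.4, -79.9], [6.9, -78.6], [-6.3, -72.5]]
```

```bash
python3 -m creep '[[[14.1,3.8,1.5],[0,0,0],1],[[28.6,2.5,1.5],[0,0,0],1],[[41.8,-3.7,1.5],[0,0,0],1],[[52.2,-14,1.5],[0,0,0],1],[[58.3,-27.2,1.5],[0,0,0],1],[[59.6,-41.7,1.5],[0,0,0],1],[[55.8,-55.8,1.5],[0,0,0],1],[[47.4,-67.8,1.5],[0,0,0],1],[[35.5,-76.1,1.5],[0,0,0],1],[[21.4,-79.9,1.5],[0,0,0],1],[[6.9,-78.6,1.5],[0,0,0],1],[[-6.3,-72.5,1.5],[0,0,0],1]]'; python3 arc.py -125 -20 12
```

```text
t: 39.7
tcp_pos: [0.5474, -0.2474, 0.1508]
eef_rot: [3.134, 0.003, 1.478]
wrist_force: [2.9, -0.5, 2.6]
finger_gap: 0.0143
[[-10.3, 10.3], [-16.5, 23.5], [-17.7, 38.1], [-14.0, 52.2], [-5.6, 64.1], [6.3, 72.5], [20.4, 76.2], [35.0, 75.0], [48.2, 68.8], [58.5, 58.5], [64.7, 45.3], [65.9, 30.7]]
```

```bash
python3 - <<'E'
from h import *
g=grab("side");cv2.imwrite("pics/r.png",cv2.resize(g["frame"][130:290,240:460],None,fx=3,fy=3))
E
```

```text
(no output)
```

View pics/r.png

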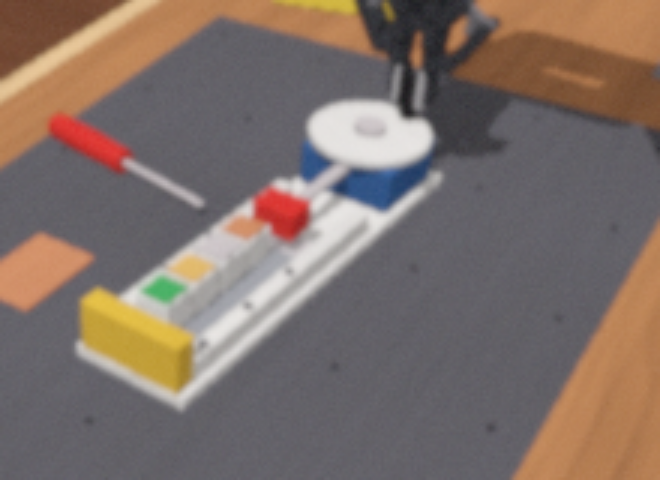

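```bash
python3 -m creep '[[[-10.3,10.3,0],[0,0,0],1],[[-16.5,23.5,0],[0,0,0],1],[[-17.7,38.1,0],[0,0,0],1],[[-14,52.2,0],[0,0,0],1],[[-5.6,64.1,0],[0,0,0],1],[[6.3,72.5,0],[0,0,0],1],[[20.4,76.2,0],[0,0,0],1],[[35,75,0],[0,0,0],1],[[48.2,68.8,0],[0,0,0],1],[[48.2,68.8,0],[0,0,0],1]]'; python3 arc.py -305 -10 9
```

```text
t: 40.75
tcp_pos: [0.5957, -0.1788, 0.1508]
eef_rot: [3.137, 0.004, 1.48]
wrist_force: [-0.7, -4.5, 6.3]
finger_gap: 0.0143
[[5.6, -4.7], [10.3, -10.3], [14.0, -16.7], [16.5, -23.5], [17.7, -30.7], [17.7, -38.1], [16.5, -45.3], [14.0, -52.2], [10.3, -58.5]]
```

```bash
python3 -m creep '[[[5.6,-4.7,0],[0,0,0],1],[[10.3,-10.3,0],[0,0,0],1],[[14,-16.7,0],[0,0,0],1],[[14,-16.7,0],[0,0,0],1]]'; python3 -m creep '[[[2.5,-6.8,0],[0,0,0],1],[[2.5,-6.8,0],[0,0,0],1]]'
```

```text
t: 41.15
tcp_pos: [0.6073, -0.1948, 0.1507]
eef_rot: [3.141, 0.002, 1.479]
wrist_force: [-5.2, -1.8, 9.2]
finger_gap: 0.0146
t: 41.35
tcp_pos: [0.6093, -0.2011, 0.1507]
eef_rot: [-3.141, 0.001, 1.479]
wrist_force: [-5.0, -0.3, 10.8]
finger_gap: 0.0143
```

```bash
python3 arc.py 12 -8 6; python3 -m creep '[[[0.6,-5.9,0],[0,0,0],1],[[0.6,-5.9,0],[0,0,0],1]]'; python3 -m creep '[[[0.2,-5.9,0],[0,0,0],1],[[0.2,-5.9,0],[0,0,0],1]]'
```

```text
[[0.8, -5.8], [0.8, -11.7], [0.0, -17.5], [-1.6, -23.1], [-4.0, -28.5], [-7.1, -33.4]]
t: 41.55
tcp_pos: [0.6102, -0.2065, 0.1507]
eef_rot: [3.141, 0.0, 1.478]
wrist_force: [-4.0, 0.3, 9.4]
finger_gap: 0.0143
t: 41.75
tcp_pos: [0.6104, -0.2122, 0.1507]
eef_rot: [3.141, -0.0, 1.478]
wrist_force: [-4.0, 1.3, 9.1]
finger_gap: 0.0143
```

```bash
python3 -m creep '[[[-1.2,-5.7,0],[0,0,0],1],[[-1.2,-5.7,0],[0,0,0],1]]'; python3 -m creep '[[[-1.8,-5.5,0],[0,0,0],1],[[-1.8,-5.5,0],[0,0,0],1]]'
```

```text
t: 41.95
tcp_pos: [0.6096, -0.2178, 0.1507]
eef_rot: [3.14, -0.0, 1.478]
wrist_force: [-2.2, 2.7, 8.4]
finger_gap: 0.0146
t: 42.15
tcp_pos: [0.6083, -0.2232, 0.1507]
eef_rot: [3.139, -0.0, 1.478]
wrist_force: [-1.7, 2.4, 8.5]
finger_gap: 0.0146
```

```bash
python3 -m creep '[[[-1.5,-3.8,0],[0,0,0],1],[[-1.5,-3.8,0],[0,0,0],1]]'; python3 -m creep '[[[-1.8,-3.6,0],[0,0,0],1],[[-1.8,-3.6,0],[0,0,0],1]]'
```

```text
t: 42.35
tcp_pos: [0.607, -0.2268, 0.1508]
eef_rot: [3.139, -0.001, 1.478]
wrist_force: [-1.0, 2.0, 7.4]
finger_gap: 0.0145
t: 42.55
tcp_pos: [0.6056, -0.2298, 0.1508]
eef_rot: [3.138, -0.002, 1.478]
wrist_force: [0.2, 4.9, 7.8]
finger_gap: 0.0142
```

```bash
python3 -m creep '[[[-1.9,-3.5,0],[0,0,0],1],[[-1.9,-3.5,0],[0,0,0],1]]'; python3 -m creep '[[[-2.1,-3.4,0],[0,0,0],1],[[-2.1,-3.4,0],[0,0,0],1]]'
```

```text
t: 42.75
tcp_pos: [0.6044, -0.2319, 0.1508]
eef_rot: [3.137, -0.004, 1.478]
wrist_force: [2.5, 8.9, 6.7]
finger_gap: 0.0145
t: 42.95
tcp_pos: [0.6032, -0.2339, 0.1508]
eef_rot: [3.135, -0.007, 1.477]
wrist_force: [5.2, 13.3, 7.4]
finger_gap: 0.0142
```

```bash
python3 -m creep '[[[-2.1,-3.2,0],[0,0,0],1],[[-2.1,-3.2,0],[0,0,0],1],[[-2.1,-3.2,0],[0,0,0],1]]'; python3 -m creep '[[[-1.5,-2,0],[0,0,0],1],[[-1.5,-2,0],[0,0,0],1],[[-1.5,-2,0],[0,0,0],1]]'
```

```text
t: 43.25
tcp_pos: [0.602, -0.2357, 0.1508]
eef_rot: [3.134, -0.009, 1.477]
wrist_force: [7.8, 17.0, 6.3]
finger_gap: 0.0147
t: 43.55
tcp_pos: [0.6013, -0.2367, 0.1508]
eef_rot: [3.133, -0.01, 1.477]
wrist_force: [10.2, 19.7, 6.1]
finger_gap: 0.0142
```

```bash
python3 -m creep '[[[2,3.5,0],[0,0,0],1],[[4,7,0],[0,0,0],1],[[4,7,0],[0,0,0],1]]'
```

```text
t: 43.85
tcp_pos: [0.604, -0.2324, 0.1508]
eef_rot: [3.135, -0.005, 1.479]
wrist_force: [5.3, 12.0, 5.6]
finger_gap: 0.0147
```

```bash
python3 -m creep '[[[-2,-3.5,0],[0,0,0],1],[[-4.5,-7,0],[0,0,0],1],[[-5.5,-8.5,0],[0,0,0],1],[[-5.5,-8.5,0],[0,0,0],1]]'
```

```text
t: 44.25
tcp_pos: [0.6005, -0.2377, 0.1508]
eef_rot: [3.131, -0.012, 1.477]
wrist_force: [11.7, 21.8, 4.0]
finger_gap: 0.0144
```

```bash
python3 -m creep '[[[0,0,0],[0,0,0],0.85],[[0,0,0],[0,0,0],0.7],[[0,0,0],[0,0,0],0.5],[[0,0,0],[0,0,0],0],[[0,0,0],[0,0,0],0],[[0,0,0],[0,0,0],0],[[0,0,0],[0,0,0],0]]'; python3 -m creep '[[[0,0,30],[0,0,0],0],[[0,0,70],[0,0,0],0],[[0,40,95],[0,0,0],0],[[-10,85,95],[0,0,0],0],[[-20,130,95],[0,0,0],0],[[-20,140,95],[0,0,0],0],[[-20,140,95],[0,0,0],0]]'
python3 - <<'E'
from h import *
g=grab("wrist");cv2.imwrite("pics/s.png",g["frame"]);np.save("pics/s.npy",g,allow_pickle=True)
P=cloud(g)*1000;O=np.array([580.5,-77.7]);u=np.array([.0924,.9957]);v=np.array([.9957,-.0924])
q=P[...,:2]-O;x=q@v;y=q@u
m=(abs(x)<4)&(y>-40)&(y<215)
for y0 in range(-20,210,4):
    k=m&(abs(y-y0)<2)
    if k.sum()>3: print(y0,np.median(P[k][:,2]).round(0),end="; ")
E
```

```text
t: 44.95
tcp_pos: [0.5949, -0.2446, 0.1483]
eef_rot: [-3.141, -0.0, 1.478]
wrist_force: [0.9, -0.3, -0.2]
finger_gap: 0.0854
t: 45.65
tcp_pos: [0.5748, -0.1027, 0.2436]
eef_rot: [-3.142, 0.0, 1.481]
wrist_force: [0.0, 0.1, 0.1]
finger_gap: 0.0851
-20 48.0; -16 255.0; -12 49.0; -8 49.0; -4 49.0; 0 48.0; 4 49.0; 8 49.0; 12 49.0; 16 49.0; 20 50.0; 24 58.0; 28 58.0; 32 58.0; 36 58.0; 40 58.0; 44 58.0; 48 58.0; 52 58.0; 56 61.0; 60 61.0; 64 61.0; 68 61.0; 72 61.0; 76 61.0; 80 61.0; 84 52.0; 88 60.0; 92 61.0; 96 61.0; 100 61.0; 104 61.0; 108 61.0; 112 61.0; 116 60.0; 120 57.0; 124 61.0;
```

View pics/s.png

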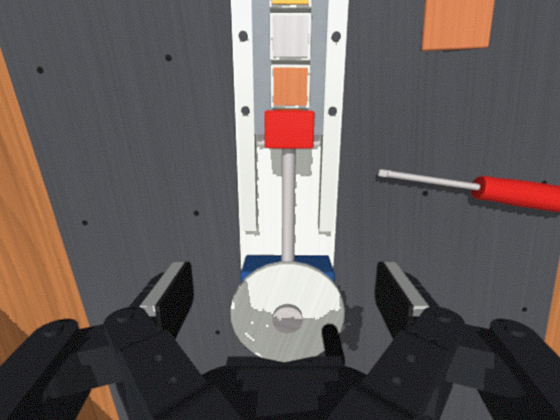

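```bash
python3 -m creep '[[[3,45,0],[0,0,0],0],[[6,90,0],[0,0,0],0],[[8,110,0],[0,0,0],0],[[8,110,0],[0,0,0],0],[[8,110,0],[0,0,0],0]]'
python3 - <<'E'
from h import *
g=grab("wrist");cv2.imwrite("pics/t.png",g["frame"])
P=cloud(g)*1000;O=np.array([580.5,-77.7]);u=np.array([.0924,.9957]);v=np.array([.9957,-.0924])
q=P[...,:2]-O;x=q@v;y=q@u;Z=P[...,2]
H,S,V=cv2.split(hsv(g))
def ed(nm,m,z):
    k,_=cv2.findContours(cv2.morphologyEx((m).astype(np.uint8),cv2.MORPH_OPEN,np.ones((3,3))),0,1)
    for c in k:
        if cv2.contourArea(c)<100: continue
        w=onz(g,c[:,0],z)[:,:2]*1000-O;a=w@v;b=w@u;print(nm,"x",a.min().round(1),a.max().round(1),"y",b.min().round(1),b.max().round(1),"z",np.nanmedian(Z[cv2.drawContours(np.zeros(Z.shape,np.uint8),[c],-1,1,-1)>0]).round(1))
i=(abs(x)<60)&(y>-40)&(y<220)
ed("head",i&(abs(Z-60)<2.2)&(y>54),.060)
ed("jaw",i&((H<5)|(H>175))&(S>180)&(abs(Z-58)<2),.059)
ed("stop",i&(Z>49)&(Z<56)&(y>180),.054)
s=manip.read_state();print(s['t'],s['wrist_force'])
g=grab("side");cv2.imwrite("pics/t_s.png",cv2.resize(g["frame"][130:290,240:460],None,fx=3,fy=3))
E
```

```text
t: 46.2
tcp_pos: [0.584, 0.0045, 0.2431]
eef_rot: [3.141, 0.001, 1.479]
wrist_force: [-0.7, -0.2, 0.6]
finger_gap: 0.0853
head x -14.4 15.4 y 54.0 83.0 z 61.0
head x -14.2 15.1 y 86.5 116.7 z 61.0
head x -14.6 14.8 y 120.8 150.3 z 61.0
head x -14.3 14.8 y 154.1 184.2 z 61.0
jaw x -18.3 19.0 y 23.6 50.8 z 58.0
stop x -44.1 44.9 y 185.6 206.2 z 52.8
46.25 [-0.0883278  -0.5018527   0.47189841]
```

View pics/t.png

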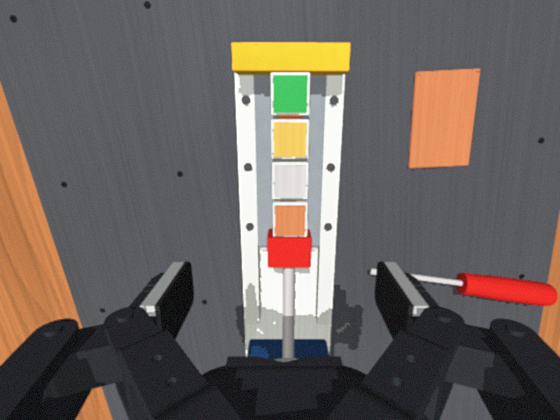

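View pics/t_s.png

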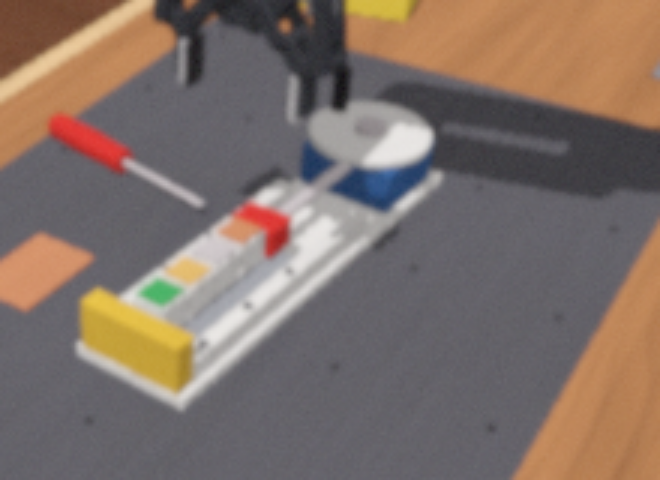

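```bash
python3 - <<'E'
from h import *
g=np.load("pics/s.npy",allow_pickle=True).item()
P=cloud(g)*1000;H,S,V=cv2.split(hsv(g))
m=(V<60)&(abs(P[...,0]-603)<25)&(abs(P[...,1]+233)<25)&(P[...,2]>98)&(P[...,2]<110)
n,L,st,ce=cv2.connectedComponentsWithStats(m.astype(np.uint8))
for i in range(1,n):
    if st[i,4]>15:
        q=P[L==i];print(st[i],np.median(q,0).round(1),((q.min(0)+q.max(0))/2).round(1))
m=(S<40)&(V>120)&(abs(P[...,2]-62)<2.5)&(P[...,1]<-140)
q=P[m];print(cv2.minEnclosingCircle(q[:,:2].astype(np.float32)))
cv2.imwrite("pics/s_z.png",cv2.resize(g["frame"][240:400,200:380],None,fx=4,fy=4))
E
```

```text
[326 349  19  17 123] [ 607.9 -222.2  102.2] [ 606.4 -225.6  101.9]
((567.7156982421875, -211.11241149902344), 53.850379943847656)
```

View pics/s_z.png

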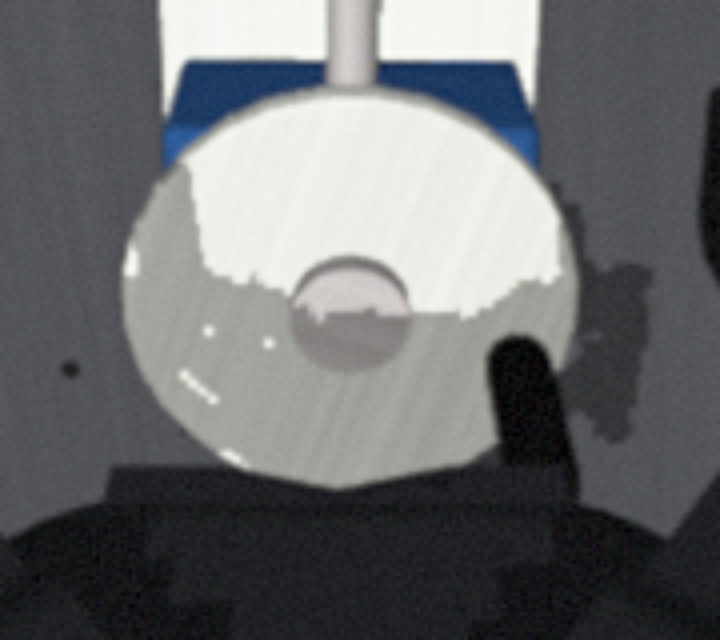

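```bash
python3 - <<'E'
from h import *
g=np.load("pics/s.npy",allow_pickle=True).item()
p=onz(g,[[200+519/4,240+338/4],[200+348/4,240+318/4]],.064)[:,:2]*1000;print(p)
c=p[0]-[0,8]-[567.6,-210.5];print(np.hypot(*c),np.degrees(np.arctan2(c[1],c[0])))
for a in range(-10,-60,-5):
    b=np.array([567.6+42*np.cos(np.radians(a)),-210.5+42*np.sin(np.radians(a))])/1000
    q=proj(g,[[b[0],b[1]+.008,.064],[b[0],b[1],.106]]);print(a,((q-[200,240])*4).round(0).tolist())
E
```

```text
[[ 607.33183976 -222.97527922]
 [ 567.68846124 -213.91303484]]
44.697384154222 -27.26371741312818
-10 [[523.0, 289.0], [556.0, 451.0]]
-15 [[521.0, 303.0], [552.0, 465.0]]
-20 [[517.0, 316.0], [548.0, 480.0]]
-25 [[511.0, 329.0], [541.0, 494.0]]
-30 [[505.0, 341.0], [534.0, 507.0]]
-35 [[497.0, 353.0], [525.0, 520.0]]
-40 [[488.0, 364.0], [515.0, 532.0]]
-45 [[479.0, 374.0], [503.0, 544.0]]
-50 [[468.0, 384.0], [491.0, 554.0]]
-55 [[456.0, 392.0], [478.0, 564.0]]
```

```bash
python3 -c "
from cell import manip
print(manip.hand_in())"
```

```text
the job is handed in; nothing more can be done
None
```

All four holders are under the lips and clamped against the yellow stop, and the job was handed in at about 46 s of the 192 s allowed.

- **Winding back:** I wound the handwheel back to its end. The jaw face measured at the window's edge, track y about -32 to -33 mm.
- **Loading:** I lowered the green, brass, steel and copper holders into the window one at a time. Each slid under the lips with little force. No holder moved between my looks.
- **Clamping:** I wound the wheel about two turns, to about 22 N at the knob, then opened the gripper and moved clear.

**Last checks:**
- **Row:** The heads stand in one line at about 33.7 mm pitch. The front head is 184.2 mm along the track, against the stop face at 186 mm, which fits the foot's 1.5 mm overhang.
- **Jaw:** Its face is at about 50.8 mm, where four 34 mm feet against the stop should put it (50 mm). The measuring error is about 1 mm, so I see no gap.
- **Gripper:** It is clear, with wrist force near zero.
- **Offcut, screwdriver and pot:** I did not touch them. The offcut and screwdriver look undisturbed in the last pictures, but the pot was outside them.

**One reading disagreed:** while gripping, the tool showed the knob about 12° further on than the picture did after release. The picture puts the knob where resistance first rose. I take the difference as flex in the gripper, not the wheel springing back. I did not grip the wheel again to check how much clamping force remains.

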